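# Clear the offcut from the saw fence into the scrap bin with the push block

### The arm

A 7-joint arm with a two-finger parallel gripper is mounted at the origin on the work surface. World frame = base frame: x ahead of the robot, y to its left, z up, the work surface at z = 0. Lengths are in mm, angles in rad, forces in N, time in s.
With the tool pointing down it reaches from about 400 to 900 mm from the base axis. Payload 5.5 kg.
Tool frame: the origin (TCP) lies between the finger pads; the fingertips stand 8 mm ahead of it and the grasp point (between the pads) lies 11 mm behind it; z points along the fingers, y is the direction in which the jaws open and shut (so a half turn about z gives the same grasp; the last joint's range is limited). The gripper opens to 92 mm and grips with 3 to 60 N. Pads are 19 mm wide; open, the fingers measure 130 mm over their backs; the gripper's body (75 mm by 190 mm) begins 47 mm behind the grasp point.
Start: joints at [-0.994, 0.501, -0.427, 1.55, 0.221, 1.138, -0.21], TCP at [200.6, 618.272, 196.029] pointing down, gripper open.
Joint ranges: [-2.88, 2.88], [-0.31, 2.03], [-1.54, 1.56], [0.2, 2.42], [-1.41, 4.55], [0.19, 2.02], [-2.57, 2.57]. Speed limits (rad/s): [2.57, 2.57, 3.14, 3.14, 3.14, 3.14, 3.14].

### API

Orientations are given as a 3x3 rotation matrix whose columns are the frame's x, y, z axes.
In Python, from station import * gives the robot as it stands. The module is installed in compiled form; this text tells all that it offers.
- The arm moves only by the tool play_rows, never from a script. Its argument "commands" is a list of rows, each an object of numbers: "gripper": the closure, from 0 (fully open) to 1 (shut); "tx", "ty", "tz": the shift along the tool's x, y, z in cm; "wx", "wy", "wz": the turn, a rotation vector about the tool's x, y, z in degrees. In form: [{"gripper": .., "tx": .., "ty": .., "tz": .., "wx": .., "wy": .., "wz": ..}, ...]. A call has exactly 10 rows; each row is the pose to reach, as a shift and turn from the pose measured when the call began, along the tool's axes at that moment; what a row does not reach only later rows make up. A row lasts 1/10 s, in which the tool goes at most 50 mm and 8.59 degrees, less where a joint would pass 70% of its speed; a pose out of reach is approached as far as the arm can. A call with a gripper value outside its range is refused whole. The fingers move at their own pace and stop on an object; "grip_force" is the grip in N (left out, the last holds). Time passes only in rows, so rows that repeat a pose let the fingers close, or fill a call up. It gives the time, the measured TCP pose, the force and the opening at its end, in the units of the state.
- observe(): the state, without advancing time (a new reading comes with each control period).
- read_camera(name): name is "scene" or "top" or "wrist"; returns (picture, depth): 480x640x3 uint8, red, green, blue; 480x640 float32, mm along the optical axis (not along the pixel's ray), 0 where there is no reading.
- calibration(name): a dict with "fx", "fy", "cx", "cy" (pixels), "dist" ([k1, k2, p1, p2, k3] as OpenCV has them; the pictures are not rectified), "xyz" and "attitude" of the camera in the world; the wrist camera has in their place "T_tool_cam" (4x4, takes a point from camera to tool coordinates, whose origin is the TCP and whose axes are the flange's). Camera axes: x right, y down, z forward; pixel columns grow to the right and rows downward; lengths in mm; the calibration is good to about 2 mm. A picture is of the moment at which its call begins: read the wrist's pose just before it. calibration takes no time and is no camera call.
- close_job(): hands the job in, once; it reports no verdict.
The state is a dict: "t": time; "joints": joint angles; "joint_vel": joint speeds; "joint_torque": joint torques, N m; "ee_pos": TCP position; "tool_rot": TCP orientation; "wrist_force": force on the tool from outside, world axes, zero at the start; "torque": the same for the moment, N m; "gripper_width": finger opening in mm.
Only numpy, scipy, OpenCV 4.12 (cv2) and the standard library are available. Lean on these libraries where they do the work, as an engineer would, in place of code of your own. Each camera call takes 0.05 s, during which the arm holds its last target.

### The job

A beech offcut lies flat against the saw fence with no room behind it: take the push block from its stand by the handle, set its rubber sole on top of the offcut, and leaning on it only as hard as it needs to grip, never so hard that the sole is squashed flat, slide the offcut away from the fence and over the front edge of the bench so that it drops into the blue scrap bin below. Keep the gripper itself off the offcut and leave the other things on the bench alone. Then put the push block back upright on its stand and let go.

Things in the scene. Friction and masses are not known exactly. Their poses are not given: they have to be found in the camera images.
- push_block: Push block (0.34 kg): black springy grooved rubber sole 60 x 76 mm, orange body 68 x 84 mm up to 26 mm high, black upright handle 58 mm long (along the block's x), 24 mm thick (along its y), 26 to 80 mm high. Origin: centre of the sole's underside (unpressed), z up. The sole gives way from about 4 N, then 1 mm per 10 N, and is flat out at 2 mm (25 N). Friction of the sole about 1.2
- push_block_handle (a point): Point in the middle of the push block's handle, 50 mm above the sole: the place to grip it, across its 24 mm thickness
- offcut: Rough-sawn beech offcut, 130 (its x, away from the fence) x 200 mm (its y), somewhere from 25 to 32 mm thick (not measured), 0.44 to 0.63 kg, lying flat within 4 mm of the fence. Origin: centre of its underside, z up. Friction on the bench about 0.4: press the block down with some 10 to 15 N and the offcut follows; over 30 N in all is too heavy. Tips off once its middle is past the edge and let go
- fence: Fixed aluminium crosscut fence, 50 mm high and 22 mm thick, running along its own y. Origin: on its front face (the face the offcut lies against) at bench level; its x points away from that face, over the bench, towards the front edge
- scrap_bin: Fixed open shallow blue scrap bin on a wheeled stand below the front edge of the bench, outside 370 (x) x 460 (y) x 128 mm high, walls 6 mm, rim 50 mm below the bench top, its near wall just under the bench. Origin: middle of the near wall's outside, at rim height; x points away from the bench across the bin's mouth, y along the bench edge, z up
- sanding_block: Bystander: cork sanding block 110 x 65 x 33 mm on the other side of the work area from the stand; origin centre of its underside
- glue_bottle: Bystander: white glue bottle 62 mm wide, 170 mm tall, standing on the right behind the fence; origin centre of its underside
- joint_sample: Bystander: small wooden corner-joint sample, 34 mm high, about 150 x 130 mm, on the left; origin inside its foot
- bench_edge (a point): Point on the straight front edge of the plywood bench, at the top surface (z = 0), straight ahead of the robot; the edge runs along world y, at x = 0.70. The bench is flat and 40 mm thick
- stand: Fixed flat stand, dark wood with a grey top, 150 x 150 mm, its top about 16 to 24 mm above the bench (it differs), left or right of the work area; the push block is parked on it and belongs back on it. Origin 24 mm below the centre of its top

How it is judged:
By the outcome, as a careful person would: the job done as asked, in the order asked, and still so for the second after the job is handed in, with the robot touching nothing.
It also fails if it takes over 72 s, if anything falls off the work surface, if the arm or the gripper's body presses on something with over 40 N, if the wrist force passes 120 N, or if a joint passes its speed limit or range.

## Working session

There is one attempt and no reset: what is moved stays moved. The work goes in short steps, Python scripts to look and compute and a tool call to move; the robot and the scene stay as the last step left them, time stands still between calls to the robot, and variables do not carry over. Pictures are saved under pics/ and viewed, and the job is handed in when it is done.

Besides the shell and the picture viewer there is one more tool, called after "Call:" in YAML: its name, and indented under it one key for each argument. play_rows: Moves the arm, as the interface text tells. Its arguments: {"type":"object","properties":{"commands":{"type":"array"},"grip_force":{"type":"number"}},"required":["commands"]}

```bash
mkdir -p pics
cat > h.py <<'E'
from station import *
import numpy as np, cv2
def cam(name):
    s=observe(); p,d=read_camera(name); c=calibration(name)
    K=np.array([[c['fx'],0,c['cx']],[0,c['fy'],c['cy']],[0,0,1.]])
    if 'xyz' in c:
        R=np.array(c['attitude']); t=np.array(c['xyz'])
    else:
        T=np.array(c['T_tool_cam']); Rt=np.array(s['tool_rot']); R=Rt@T[:3,:3]; t=Rt@T[:3,3]+np.array(s['ee_pos'])
    return p,d,K,np.array(c['dist']),R,t
def cloud(d,K,dist,R,t):
    h,w=d.shape; u,v=np.meshgrid(np.arange(w),np.arange(h))
    q=cv2.undistortPoints(np.stack([u,v],-1).reshape(-1,1,2).astype(np.float64),K,dist).reshape(h,w,2)
    P=np.dstack([q*d[...,None],d])@R.T+t
    P[d<=0]=np.nan
    return P
E
python3 - <<'E'
from h import *
print(observe())
for n in ['scene','top','wrist']:
    p,d,K,di,R,t=cam(n); cv2.imwrite(f'pics/{n}0.png',p[:,:,::-1]); np.savez(f'{n}0.npz',p=p,P=cloud(d,K,di,R,t)); print(n,t,R.tolist() if R.shape==(3,3) else R)
E
```

```text
{'t': 0.0, 'joints': array([-0.99378393,  0.50185846, -0.42679522,  1.55145816,  0.22082181,
        1.13827956, -0.21030395]), 'joint_vel': array([-8.89749913e-04, -2.35123763e-03, -1.30877286e-03, -3.00707613e-04,
       -9.65862681e-04,  6.11719921e-05, -7.11056594e-04]), 'joint_torque': array([-5.31615169e-04, -5.66596735e+01, -5.81644222e+00, -2.79123867e+01,
       -6.86324621e-02,  3.07871983e-02,  1.80851184e-04]), 'ee_pos': array([200.45474569, 617.52002221, 194.96871544]), 'tool_rot': array([[-9.51183755e-01,  3.08624433e-01, -6.51011857e-04],
       [ 3.08625115e-01,  9.51181998e-01, -1.82908212e-03],
       [ 5.47313275e-05, -1.94071181e-03, -9.99998115e-01]]), 'wrist_force': array([0.62009652, 0.42265469, 0.36868049]), 'torque': array([ 0.00766762, -0.02203496,  0.0173785 ]), 'gripper_width': 91.8698913516442}
scene [1147.0103514   806.35470145  789.49567659] [[-0.7510359174054644, 0.379255816966939, -0.5404720862946322], [0.6600370058709765, 0.45258747411838907, -0.5995963051520692], [0.017210509806777487, -0.8070499387075599, -0.5902323227207357]]
top [ 273.00298378   62.48517541 1120.57665867] [[-0.045318916930521536, -0.9783630118555933, 0.20187127780121902], [-0.9989627987160594, 0.04527730969971668, -0.004826179413796562], [-0.004418432937445886, -0.20188061387663844, -0.9794001711206556]]
wrist [121.72631746 642.92002325 383.29203911] [[0.309240213706691, 0.9068638921852155, 0.28630118979375513], [0.9509838470928617, -0.29474721528334025, -0.09356175314290861], [-0.0004612971908340286, 0.3012008634340147, -0.9535606048235756]]
```

View pics/scene0.png

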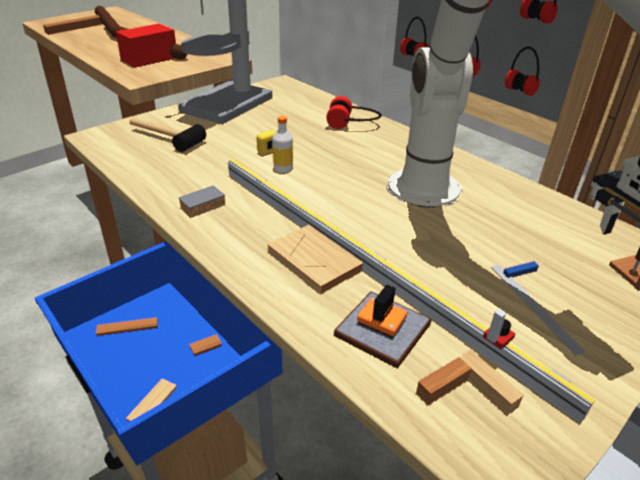

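View pics/top0.png

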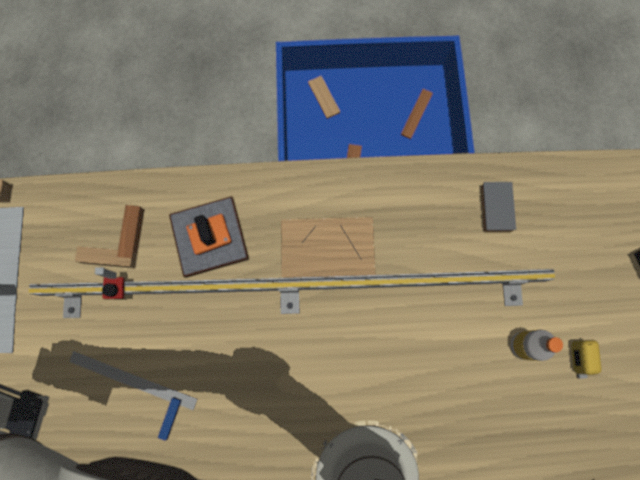

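View pics/wrist0.png

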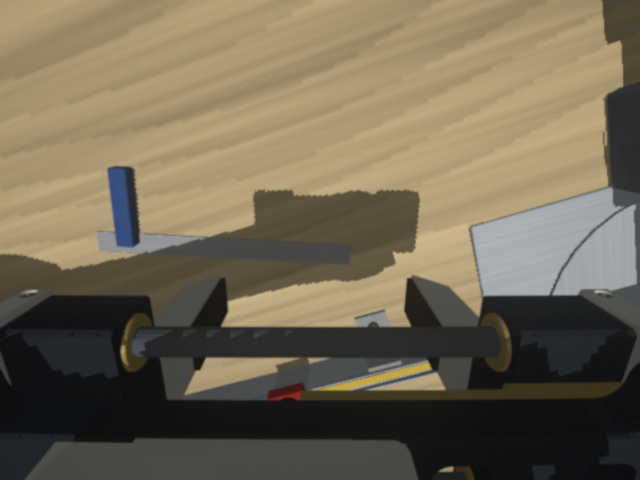

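The stand with the push block is at top-image pixel (208,236) and the offcut at (328,248). The fence line runs along row ~283 and the bin is centred at about (375,100). Next I measure these.

Run:
```python
from h import *
z=np.load('top0.npz'); p=z['p'].astype(int);P=z['P']
hsv=cv2.cvtColor(z['p'],cv2.COLOR_RGB2HSV)
def rect(m,n):
    m=m&np.isfinite(P[...,2]); q=P[m]; r=cv2.minAreaRect(q[:,:2].astype(np.float32)); print(n,m.sum(),'z',np.percentile(q[:,2],[2,50,98]).round(1),'rect',np.round(r[0],1),np.round(r[1],1),round(r[2],1), 'mean',q.mean(0).round(1))
    return q
def box(a,b,c,d):
    m=np.zeros(P.shape[:2],bool); m[b:d,a:c]=1; return m
Z=P[...,2]
print('bench z',[np.nanmedian(Z[r:r+8,c:c+8]).round(1) for r,c in [(200,400),(330,450),(255,430),(190,260),(340,230)]])
b=box(260,205,395,275)
q=rect(b&(Z>15)&(Z<45),'offcut')
s=box(155,185,260,285)
rect(s&(Z>10),'standall')
rect(s&(Z>10)&(Z<30)&~(hsv[...,1]>150),'standtop')
rect(s&(hsv[...,1]>200)&(hsv[...,0]<20)&(Z>38),'orange')
rect(s&(Z>75),'handle')
rect(s&(Z>88),'handletop')
rect(box(470,170,530,240)&(Z>20),'sand')
rect(box(60,195,150,275)&(Z>20),'joint')
for u in [160,230,260,300,330,360,380,420,500]:
    col=P[255:310,u]; m=col[:,2]>40
    print('fence',u,col[m][:,:].max(0).round(1),col[m].min(0).round(1))
rect(box(270,30,480,175)&(Z<-30)&(Z>-62),'binrim')
for u in [300,375,450]: 
    print('bin col',[ (v,P[v,u].round(0).tolist()) for v in (40,45,60,150,155,158,160,162,165)])
```

```text
bench z [np.float64(0.1), np.float64(0.0), np.float64(-0.1), np.float64(0.1), np.float64(0.0)]
offcut 5259 z [21.8 25.9 30.3] rect [487.9  60.2] [201.6 127.7] 88.5 mean [487.4  59.5  25.9]
standall 4868 z [12.4 18.2 96.9] rect [513.  313.9] [223.4 202. ] 87.7 mean [509.1 318.6  30.9]
standtop 3063 z [11.9 16.5 21. ] rect [524.6 324. ] [149.9 149.7] 14.2 mean [519.6 323.1  16.5]
orange 4 z [75.1 78.7 82.4] rect [526.8 304.8] [38.2  0.3] 18.6 mean [530.  305.9  78.7]
handle 352 z [78.  95.2 99.6] rect [524.  316.6] [56.7 25.3] 17.7 mean [521.8 314.5  93.9]
handletop 314 z [89.8 95.5 99.6] rect [524.1 316.6] [56.5 25.3] 17.5 mean [522.7 315.5  95.4]
sand 1488 z [23.3 32.4 36.8] rect [ 560.6 -325. ] [ 69.6 110.8] 86.6 mean [ 559.1 -323.4   32.1]
joint 1832 z [ 23.1  34.  133.6] rect [529.7 532.9] [132.8 168.9] 64.6 mean [508.1 525.7  38.9]
fence 160 [423.3 419.3  53.7] [402.2 416.8  46.1]
fence 230 [421.6 268.4  50.8] [400.4 267.7  47.6]
fence 260 [420.8 205.   54.3] [399.8 203.9  48.2]
fence 300 [418.6 121.3  53.8] [398.7 120.2  45.4]
fence 330 [418.7  58.5  53.7] [397.   57.5  46.9]
fe
[... 442 characters left out ...]
, [778.0, 122.0, -177.0]), (158, [768.0, 122.0, -172.0]), (160, [762.0, 122.0, -171.0]), (162, [692.0, 114.0, -1.0]), (165, [684.0, 114.0, 2.0])]
bin col [(40, [1037.0, -87.0, -50.0]), (45, [1031.0, -88.0, -63.0]), (60, [1032.0, -94.0, -139.0]), (150, [780.0, -79.0, -170.0]), (155, [769.0, -79.0, -177.0]), (158, [693.0, -59.0, 2.0]), (160, [688.0, -58.0, 2.0]), (162, [684.0, -58.0, 1.0]), (165, [676.0, -58.0, 3.0])]
bin col [(40, [1031.0, -282.0, -50.0]), (45, [1031.0, -287.0, -73.0]), (60, [1005.0, -292.0, -106.0]), (150, [773.0, -281.0, -172.0]), (155, [693.0, -234.0, 2.0]), (158, [686.0, -233.0, 2.0]), (160, [681.0, -232.0, 2.0]), (162, [676.0, -232.0, 2.0]), (165, [670.0, -232.0, -1.0])]
```

```bash
cat >> h.py <<'E'
from scipy.spatial.transform import Rotation as Ro
def goto(x,y,z,yaw):
    "yaw deg of tool y axis in world; returns tool shifts cm and rotvec deg"
    s=observe(); R=np.array(s['tool_rot']); p=np.array(s['ee_pos'])
    a=np.radians(yaw); ty=np.array([np.cos(a),np.sin(a),0]); tz=np.array([0,0,-1.]); tx=np.cross(ty,tz)
    G=np.column_stack([tx,ty,tz])
    print('t',round(s['t'],2),'pos',p.round(1),'F',np.array(s['wrist_force']).round(1),'w',round(s['gripper_width'],1))
    print('shift cm',(R.T@(np.array([x,y,z])-p)/10).round(2),'turn',np.degrees(Ro.from_matrix(R.T@G).as_rotvec()).round(2))
E
python3 - <<'E'
from h import *
goto(524,316.6,180,107.6)
z=np.load('top0.npz');P=z['P'];h=cv2.cvtColor(z['p'],cv2.COLOR_RGB2HSV)
m=(h[...,0]>105)&(h[...,0]<125)&(h[...,1]>180)&(P[...,2]>-56)&(P[...,2]<-44)
q=P[m]; print(len(q),np.percentile(q,[1,50,99],axis=0).round(0))
for x in (800,900,1000):
    a=q[abs(q[:,0]-x)<40][:,1]; print(x,np.percentile(a,[2,98]).round(0), len(a))
b=np.zeros(m.shape,bool);b[205:275,260:395]=1
o=P[b&(P[...,2]>15)]
print('thick',np.median(o[:,2]),o[:,2].mean())
s=np.zeros(m.shape,bool);s[185:285,155:260]=1
k=s&(h[...,1]>180)&(h[...,0]<20)&(P[...,2]>30)&(P[...,2]<55);print(k.sum(),cv2.minAreaRect(P[k][:,:2].astype(np.float32)),np.median(P[k][:,2]))
E
```

```text
t 0.15 pos [200.5 617.7 195.2] F [0.5 0.2 0.1] w 91.3
shift cm [-40.07 -18.65   1.54] turn [-8.000e-02 -3.000e-02 -3.558e+01]
1093 [[ 726. -304.  -55.]
 [ 992.  -63.  -50.]
 [1041.  165.  -45.]]
800 [-303.  165.] 162
900 [-304.  165.] 164
1000 [-301.  164.] 578
thick 25.925315761002366 25.960629248715964
91 ((522.676513671875, 314.6076354980469), (62.344329833984375, 78.67513275146484), 18.13578224182129) 42.15722122479656
```

Call:
play_rows:
  commands:
    - {"gripper":0,"tx":-4,"ty":-1.9,"tz":0.2,"wz":-4}
    - {"gripper":0,"tx":-8,"ty":-3.7,"tz":0.3,"wz":-8}
    - {"gripper":0,"tx":-12,"ty":-5.6,"tz":0.5,"wz":-12}
    - {"gripper":0,"tx":-16,"ty":-7.5,"tz":0.6,"wz":-16}
    - {"gripper":0,"tx":-20,"ty":-9.3,"tz":0.8,"wz":-20}
    - {"gripper":0,"tx":-24,"ty":-11.2,"tz":0.9,"wz":-24}
    - {"gripper":0,"tx":-28,"ty":-13,"tz":1.1,"wz":-27}
    - {"gripper":0,"tx":-32,"ty":-15,"tz":1.2,"wz":-30}
    - {"gripper":0,"tx":-36,"ty":-16.8,"tz":1.4,"wz":-33}
    - {"gripper":0,"tx":-40,"ty":-18.6,"tz":1.5,"wz":-35.6}
  grip_force: 40

```text
invalid input at $.commands[0]: expected keys gripper, tx, ty, tz, wx, wy, wz
```

Call:
play_rows:
  commands:
    - {"gripper":0,"tx":-4,"ty":-1.9,"tz":0.2,"wx":0,"wy":0,"wz":-4}
    - {"gripper":0,"tx":-8,"ty":-3.7,"tz":0.3,"wx":0,"wy":0,"wz":-8}
    - {"gripper":0,"tx":-12,"ty":-5.6,"tz":0.5,"wx":0,"wy":0,"wz":-12}
    - {"gripper":0,"tx":-16,"ty":-7.5,"tz":0.6,"wx":0,"wy":0,"wz":-16}
    - {"gripper":0,"tx":-20,"ty":-9.3,"tz":0.8,"wx":0,"wy":0,"wz":-20}
    - {"gripper":0,"tx":-24,"ty":-11.2,"tz":0.9,"wx":0,"wy":0,"wz":-24}
    - {"gripper":0,"tx":-28,"ty":-13,"tz":1.1,"wx":0,"wy":0,"wz":-27}
    - {"gripper":0,"tx":-32,"ty":-15,"tz":1.2,"wx":0,"wy":0,"wz":-30}
    - {"gripper":0,"tx":-36,"ty":-16.8,"tz":1.4,"wx":0,"wy":0,"wz":-33}
    - {"gripper":0,"tx":-40,"ty":-18.6,"tz":1.5,"wx":0,"wy":0,"wz":-35.6}
  grip_force: 40

```text
t: 1.15
ee_pos: [524.5, 315.6, 180.1]
tool_rot: [[-0.952, -0.305, -0.001], [-0.305, 0.952, -0.002], [0.001, -0.001, -1.0]]
wrist_force: [-0.3, 0.0, 0.3]
gripper_width: 92.1
```

Run:
```python
from h import *
goto(524,316.6,56,107.6)
p,d,K,di,R,t=cam('wrist'); cv2.imwrite('pics/wrist1.png',p[:,:,::-1]); P=cloud(d,K,di,R,t); np.savez('wrist1.npz',p=p,P=P)
m=(P[...,2]>85)&(P[...,2]<110)
m2=(abs(P[...,0]-524)<60)&(abs(P[...,1]-316)<60)&m
q=P[m2];print(len(q),cv2.minAreaRect(q[:,:2].astype(np.float32)),np.median(q[:,2]))
h=cv2.cvtColor(p,cv2.COLOR_RGB2HSV)
k=(h[...,1]>180)&(h[...,0]<20)&(P[...,2]>30)&(P[...,2]<55);print(k.sum(),cv2.minAreaRect(P[k][:,:2].astype(np.float32)),np.median(P[k][:,2]))
```

```text
t 1.15 pos [524.5 315.6 180.1] F [-0.3  0.   0.3] w 92.1
shift cm [-0.    0.12 12.41] turn [-0.08 -0.08  0.14]
1834 ((524.2444458007812, 316.7396545410156), (56.49679946899414, 23.631752014160156), 17.2668399810791) 95.73890980792535
353 ((522.7515869140625, 316.9150085449219), (61.68980407714844, 77.44930267333984), 17.531543731689453) 42.223763953712876
```

The wrist and top cameras agree: the handle is at (524, 316.7), yaw 17.4°, with its top at z ≈ 95.7. Descending and gripping.

Call:
play_rows:
  commands:
    - {"gripper":0,"tx":0,"ty":0.1,"tz":4,"wx":0,"wy":0,"wz":0}
    - {"gripper":0,"tx":0,"ty":0.1,"tz":8,"wx":0,"wy":0,"wz":0}
    - {"gripper":0,"tx":0,"ty":0.1,"tz":10.5,"wx":0,"wy":0,"wz":0}
    - {"gripper":0,"tx":0,"ty":0.1,"tz":12,"wx":0,"wy":0,"wz":0}
    - {"gripper":0,"tx":0,"ty":0.1,"tz":12.4,"wx":0,"wy":0,"wz":0}
    - {"gripper":0,"tx":0,"ty":0.1,"tz":12.4,"wx":0,"wy":0,"wz":0}
    - {"gripper":1,"tx":0,"ty":0.1,"tz":12.4,"wx":0,"wy":0,"wz":0}
    - {"gripper":1,"tx":0,"ty":0.1,"tz":12.4,"wx":0,"wy":0,"wz":0}
    - {"gripper":1,"tx":0,"ty":0.1,"tz":12.4,"wx":0,"wy":0,"wz":0}
    - {"gripper":1,"tx":0,"ty":0.1,"tz":12.4,"wx":0,"wy":0,"wz":0}
  grip_force: 40

```text
t: 2.2
ee_pos: [532.6, 307.3, 56.4]
tool_rot: [[-0.955, -0.297, 0.004], [-0.297, 0.955, -0.006], [-0.002, -0.007, -1.0]]
wrist_force: [0.2, 0.9, -0.3]
gripper_width: 64.2
```

Call:
play_rows:
  commands:
    - {"gripper":1,"tx":0,"ty":0,"tz":0,"wx":0,"wy":0,"wz":0}
    - {"gripper":1,"tx":0,"ty":0,"tz":0,"wx":0,"wy":0,"wz":0}
    - {"gripper":1,"tx":0,"ty":0,"tz":0,"wx":0,"wy":0,"wz":0}
    - {"gripper":1,"tx":0,"ty":0,"tz":-1,"wx":0,"wy":0,"wz":0}
    - {"gripper":1,"tx":0,"ty":0,"tz":-2.5,"wx":0,"wy":0,"wz":0}
    - {"gripper":1,"tx":0,"ty":0,"tz":-4.5,"wx":0,"wy":0,"wz":0}
    - {"gripper":1,"tx":0,"ty":0,"tz":-6,"wx":0,"wy":0,"wz":0}
    - {"gripper":1,"tx":0,"ty":0,"tz":-6,"wx":0,"wy":0,"wz":0}
    - {"gripper":1,"tx":0,"ty":0,"tz":-6,"wx":0,"wy":0,"wz":0}
    - {"gripper":1,"tx":0,"ty":0,"tz":-6,"wx":0,"wy":0,"wz":0}

```text
t: 3.2
ee_pos: [531.9, 307.0, 115.6]
tool_rot: [[-0.955, -0.297, 0.003], [-0.297, 0.955, -0.007], [-0.001, -0.008, -1.0]]
wrist_force: [0.2, -0.1, -0.4]
gripper_width: 0.5
```

Run:
```python
from h import *
goto(458,60,90,90)
p,d,K,di,R,t=cam('wrist'); cv2.imwrite('pics/wrist2.png',p[:,:,::-1]);P=cloud(d,K,di,R,t)
p,d,K,di,R,t=cam('scene'); cv2.imwrite('pics/scene2.png',p[:,:,::-1])
```

```text
t 3.2 pos [531.9 307.  115.6] F [ 0.2 -0.1 -0.4] w 0.5
shift cm [ 14.38 -21.38   2.72] turn [-0.44  0.12 17.26]
```

View pics/wrist2.png

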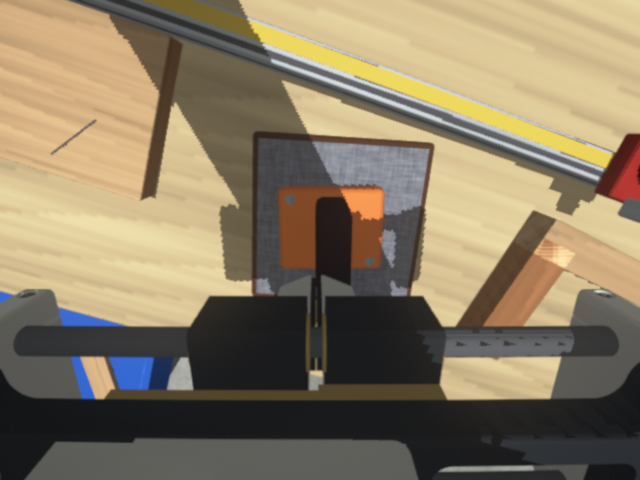

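View pics/scene2.png

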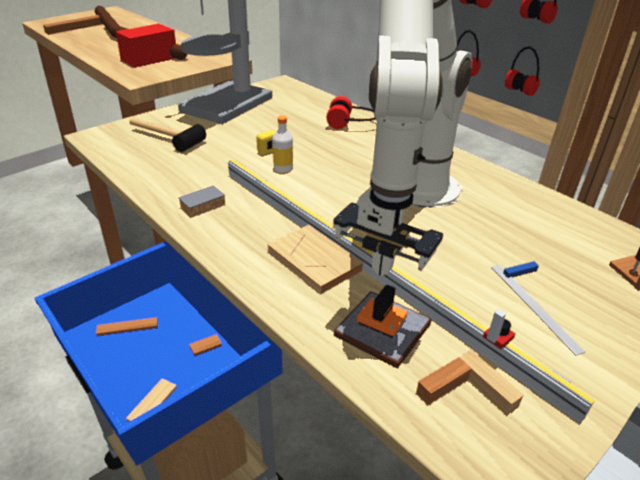

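The grip missed: the fingers shut on nothing and the block is still on its stand. The TCP reading also sits about 11 mm off where I sent it. I'll find out why before moving again.

Run:
```python
from h import *
s=observe();print(s)
print(calibration('wrist'))
for n in ('wrist','top','scene'):
    p,d,K,di,R,t=cam(n); P=cloud(d,K,di,R,t); h=cv2.cvtColor(p,cv2.COLOR_RGB2HSV); cv2.imwrite(f'pics/{n}3.png',p[:,:,::-1])
    pr=lambda X: cv2.projectPoints(np.array([X],float),cv2.Rodrigues(R.T)[0],-R.T@t,K,di)[0].ravel().round(0)
    print(n,'proj tcp',pr(s['ee_pos']),'tip',pr(np.array(s['ee_pos'])-[0,0,8]),'handle old',pr([524,316.7,96]), 'stand',pr([524.6,324,16]))
    k=(h[...,1]>180)&(h[...,0]<20)&(P[...,2]>30)&(P[...,2]<55)&(abs(P[...,0]-524)<80)&(abs(P[...,1]-316)<80)
    if k.sum()>10: print(k.sum(),cv2.minAreaRect(P[k][:,:2].astype(np.float32)),np.median(P[k][:,2]))
    m=(P[...,2]>85)&(P[...,2]<101)&(abs(P[...,0]-524)<60)&(abs(P[...,1]-316)<60);q=P[m]
    if len(q)>10: print('handle',len(q),cv2.minAreaRect(q[:,:2].astype(np.float32)),np.median(q[:,2]))
```

```text
{'t': 3.3, 'joints': array([-0.26486994,  0.52421852, -0.41095836,  1.71458757,  0.25623308,
        0.95737034,  1.09638095]), 'joint_vel': array([-0.00125414,  0.00260248, -0.00180691, -0.0012984 , -0.00109736,
       -0.00077815,  0.00110034]), 'joint_torque': array([ 2.58304761e-02, -5.52850306e+01, -5.70665225e+00, -2.50181758e+01,
        4.31144109e-02,  1.01345109e-01,  4.69426072e-05]), 'ee_pos': array([531.73195091, 307.15677915, 115.37699323]), 'tool_rot': array([[-9.54948227e-01, -2.96759882e-01,  2.73051747e-03],
       [-2.96772067e-01,  9.54921258e-01, -7.19247228e-03],
       [-4.72991949e-04, -7.67877997e-03, -9.99970406e-01]]), 'wrist_force': array([-0.63474118, -0.8175515 , -0.54587671]), 'torque': array([ 0.05109787,  0.08604392, -0.06940446]), 'gripper_width': 0.18482599933208338}
{'fx': 341.2731511665149, 'fy': 341.2731511665149, 'cx': 315.72588495205144, 'cy': 235.22575721924784, 'dist': array([-0.01875101,  0.        ,  0.        ,  0.        ,  0.        ]), 'T_tool_cam': array([[-6.04562790e-04, -9.53354606e-01, -3.01851999e-01,
         8.28589212e+01],
   
[... 304 characters left out ...]
old [333. 254.] stand [337. 224.]
774 ((531.599853515625, 319.3298034667969), (48.878387451171875, 78.51416778564453), 15.483997344970703) 42.26307202028676
handle 2560 ((521.8851928710938, 316.11578369140625), (51.9868049621582, 23.803464889526367), 17.27383804321289) 95.76626655726304
top proj tcp [204. 222.] tip [205. 222.] handle old [202. 228.] stand [207. 236.]
scene proj tcp [379. 285.] tip [378. 288.] handle old [384. 293.] stand [383. 324.]
758 ((526.958984375, 320.7886962890625), (66.1373291015625, 82.55848693847656), 18.394105911254883) 42.66502375078409
handle 282 ((526.0543212890625, 319.9490966796875), (60.07069778442383, 23.19326400756836), 17.820371627807617) 95.5516932334616
```

```bash
ls pics
```

```text
scene0.png
scene2.png
scene3.png
top0.png
top3.png
wrist0.png
wrist1.png
wrist2.png
wrist3.png
```

View pics/top3.png

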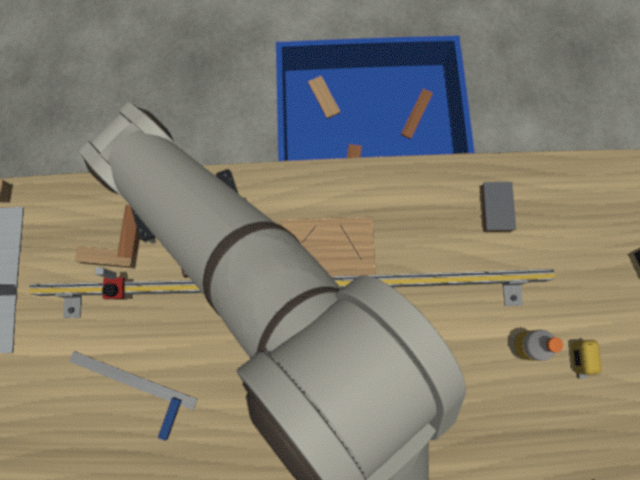

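View pics/wrist1.png

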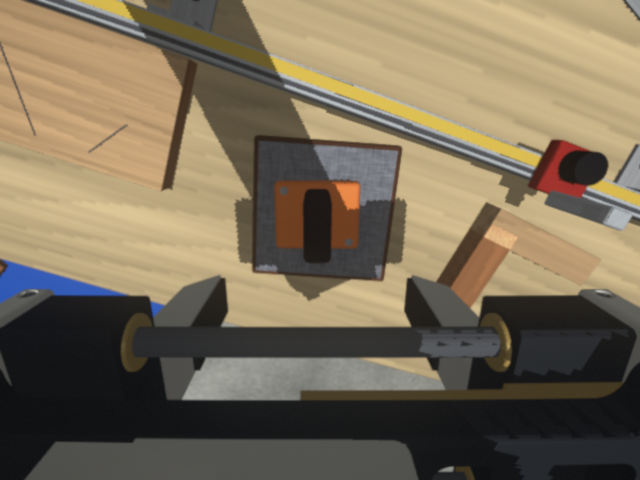

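The picture explains it. The fingers close at only ~70 mm/s, so I lifted before they had shut. The first move also ended while the arm was still moving, so it overshot. The block is undisturbed at about (524, 317). I'll reopen, re-centre and settle.

Run:
```python
from h import *
goto(524.2,316.9,115,107.4)
```

```text
t 3.45 pos [531.9 307.5 115.6] F [-1.1 -0.4 -0.1] w 0.4
shift cm [0.46 1.13 0.05] turn [-0.42  0.05 -0.13]
```

Call:
play_rows:
  commands:
    - {"gripper":0,"tx":0.2,"ty":0.5,"tz":0,"wx":-0.4,"wy":0,"wz":0}
    - {"gripper":0,"tx":0.45,"ty":1.1,"tz":0,"wx":-0.4,"wy":0,"wz":0}
    - {"gripper":0,"tx":0.45,"ty":1.1,"tz":0,"wx":-0.4,"wy":0,"wz":0}
    - {"gripper":0,"tx":0.45,"ty":1.1,"tz":0,"wx":-0.4,"wy":0,"wz":0}
    - {"gripper":0,"tx":0.45,"ty":1.1,"tz":0,"wx":-0.4,"wy":0,"wz":0}
    - {"gripper":0,"tx":0.45,"ty":1.1,"tz":0,"wx":-0.4,"wy":0,"wz":0}
    - {"gripper":0,"tx":0.45,"ty":1.1,"tz":0,"wx":-0.4,"wy":0,"wz":0}
    - {"gripper":0,"tx":0.45,"ty":1.1,"tz":0,"wx":-0.4,"wy":0,"wz":0}
    - {"gripper":0,"tx":0.45,"ty":1.1,"tz":0,"wx":-0.4,"wy":0,"wz":0}
    - {"gripper":0,"tx":0.45,"ty":1.1,"tz":0,"wx":-0.4,"wy":0,"wz":0}

```text
t: 4.45
ee_pos: [524.4, 316.6, 115.5]
tool_rot: [[-0.955, -0.297, 0.001], [-0.297, 0.955, -0.0], [-0.001, -0.0, -1.0]]
wrist_force: [0.1, -0.0, 0.5]
gripper_width: 76.0
```

Run:
```python
from h import *
goto(524.2,316.9,56,107.4)
p,d,K,di,R,t=cam('wrist'); P=cloud(d,K,di,R,t); cv2.imwrite('pics/wrist4.png',p[:,:,::-1])
m=(P[...,2]>85)&(P[...,2]<101)&(abs(P[...,0]-524)<60)&(abs(P[...,1]-316)<30);q=P[m]
print('handle',len(q),cv2.minAreaRect(q[:,:2].astype(np.float32)),np.median(q[:,2]))
```

```text
t 4.45 pos [524.4 316.6 115.5] F [ 0.1 -0.   0.5] w 76.0
shift cm [0.02 0.04 5.95] turn [-0.02  0.05 -0.13]
handle 2943 ((524.611572265625, 316.5374755859375), (57.52052688598633, 23.96742820739746), 17.93290901184082) 95.70416480364185
```

View pics/wrist4.png

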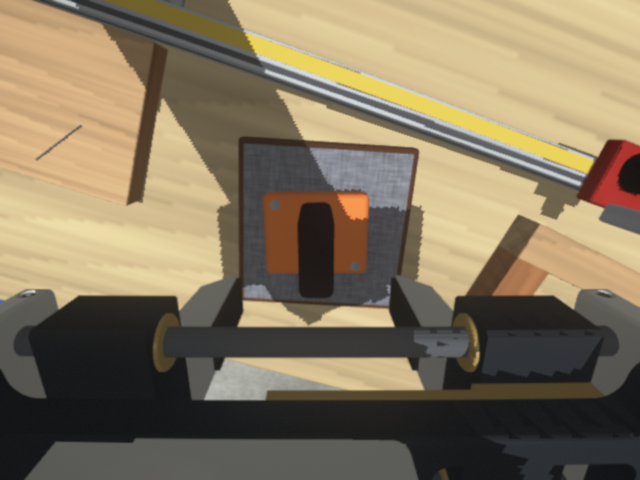

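The handle is centred between the jaws at column ~316, and the measured centre matches the TCP to within 0.2 mm. Descending and closing.

Call:
play_rows:
  commands:
    - {"gripper":0,"tx":0,"ty":0,"tz":2,"wx":0,"wy":0,"wz":-0.4}
    - {"gripper":0,"tx":0,"ty":0,"tz":4,"wx":0,"wy":0,"wz":-0.4}
    - {"gripper":0.4,"tx":0,"ty":0,"tz":5.4,"wx":0,"wy":0,"wz":-0.4}
    - {"gripper":0.5,"tx":0,"ty":0,"tz":5.9,"wx":0,"wy":0,"wz":-0.4}
    - {"gripper":1,"tx":0,"ty":0,"tz":5.9,"wx":0,"wy":0,"wz":-0.4}
    - {"gripper":1,"tx":0,"ty":0,"tz":5.9,"wx":0,"wy":0,"wz":-0.4}
    - {"gripper":1,"tx":0,"ty":0,"tz":5.9,"wx":0,"wy":0,"wz":-0.4}
    - {"gripper":1,"tx":0,"ty":0,"tz":5.9,"wx":0,"wy":0,"wz":-0.4}
    - {"gripper":1,"tx":0,"ty":0,"tz":5.9,"wx":0,"wy":0,"wz":-0.4}
    - {"gripper":1,"tx":0,"ty":0,"tz":5.9,"wx":0,"wy":0,"wz":-0.4}
  grip_force: 45

```text
t: 5.5
ee_pos: [524.7, 316.7, 56.9]
tool_rot: [[-0.953, -0.303, 0.002], [-0.303, 0.953, 0.0], [-0.001, -0.0, -1.0]]
wrist_force: [-0.2, -0.4, -0.2]
gripper_width: 32.5
```

Call:
play_rows:
  commands:
    - {"gripper":1,"tx":0,"ty":0,"tz":0,"wx":0,"wy":0,"wz":0}
    - {"gripper":1,"tx":0,"ty":0,"tz":0,"wx":0,"wy":0,"wz":0}
    - {"gripper":1,"tx":0,"ty":0,"tz":0,"wx":0,"wy":0,"wz":0}
    - {"gripper":1,"tx":0,"ty":0,"tz":0,"wx":0,"wy":0,"wz":0}
    - {"gripper":1,"tx":0,"ty":0,"tz":0,"wx":0,"wy":0,"wz":0}
    - {"gripper":1,"tx":0,"ty":0,"tz":0,"wx":0,"wy":0,"wz":0}
    - {"gripper":1,"tx":0,"ty":0,"tz":0,"wx":0,"wy":0,"wz":0}
    - {"gripper":1,"tx":0,"ty":0,"tz":0,"wx":0,"wy":0,"wz":0}
    - {"gripper":1,"tx":0,"ty":0,"tz":0,"wx":0,"wy":0,"wz":0}
    - {"gripper":1,"tx":0,"ty":0,"tz":0,"wx":0,"wy":0,"wz":0}

```text
t: 6.5
ee_pos: [524.7, 316.7, 57.0]
tool_rot: [[-0.953, -0.303, 0.002], [-0.303, 0.953, 0.0], [-0.002, -0.0, -1.0]]
wrist_force: [-0.1, -0.5, 3.2]
gripper_width: 23.3
```

Gripped at 23.3 mm. Lifting.

Call:
play_rows:
  commands:
    - {"gripper":1,"tx":0,"ty":0,"tz":-0.5,"wx":0,"wy":0,"wz":0}
    - {"gripper":1,"tx":0,"ty":0,"tz":-1.5,"wx":0,"wy":0,"wz":0}
    - {"gripper":1,"tx":0,"ty":0,"tz":-3,"wx":0,"wy":0,"wz":0}
    - {"gripper":1,"tx":0,"ty":0,"tz":-4.5,"wx":0,"wy":0,"wz":0}
    - {"gripper":1,"tx":0,"ty":0,"tz":-5.5,"wx":0,"wy":0,"wz":0}
    - {"gripper":1,"tx":0,"ty":0,"tz":-6,"wx":0,"wy":0,"wz":0}
    - {"gripper":1,"tx":0,"ty":0,"tz":-6,"wx":0,"wy":0,"wz":0}
    - {"gripper":1,"tx":0,"ty":0,"tz":-6,"wx":0,"wy":0,"wz":0}
    - {"gripper":1,"tx":0,"ty":0,"tz":-6,"wx":0,"wy":0,"wz":0}
    - {"gripper":1,"tx":0,"ty":0,"tz":-6,"wx":0,"wy":0,"wz":0}

```text
t: 7.5
ee_pos: [524.1, 316.4, 116.2]
tool_rot: [[-0.953, -0.303, 0.001], [-0.303, 0.953, -0.0], [-0.0, -0.001, -1.0]]
wrist_force: [-0.7, 0.6, -3.1]
gripper_width: 23.1
```

Run:
```python
from h import *
s=observe(); print(s['torque'])
goto(461,62,95,90)
p,d,K,di,R,t=cam('wrist'); P=cloud(d,K,di,R,t); cv2.imwrite('pics/wrist5.png',p[:,:,::-1])
q=(P-np.array(s['ee_pos']))@np.array(s['tool_rot'])
h=cv2.cvtColor(p,cv2.COLOR_RGB2HSV)
k=(h[...,1]>180)&(h[...,0]<20)&(P[...,2]>70)
print('orange in tool frame',k.sum(),cv2.minAreaRect(q[k][:,:2].astype(np.float32)),np.percentile(P[k][:,2],[5,50,95]))
# plane fit of orange
X=q[k];A=np.c_[X[:,:2],np.ones(len(X))];print(np.linalg.lstsq(A,X[:,2],rcond=None)[0])
# offcut seen by wrist
m=(P[...,2]>18)&(P[...,2]<38)&(P[...,1]<170)&(P[...,0]>422)
print('offcut z',np.nanmedian(P[m][:,2]),'max y',np.percentile(P[m][:,1],99))
```

```text
[0.00695834 0.07180067 0.03604532]
t 7.5 pos [524.1 316.4 116.2] F [-0.7  0.6 -3.1] w 23.1
shift cm [ 13.74 -22.32   2.13] turn [-0.03  0.02 17.67]
orange in tool frame 244 ((11.96514892578125, -0.6618690490722656), (40.587154388427734, 58.90694046020508), 0.8083459734916687) [100.27814125 101.39399717 102.43632998]
[-1.04550395e-03 -2.96039857e-03  1.48437729e+01]
offcut z 25.374732418961912 max y 160.77405343548557
```

View pics/wrist5.png

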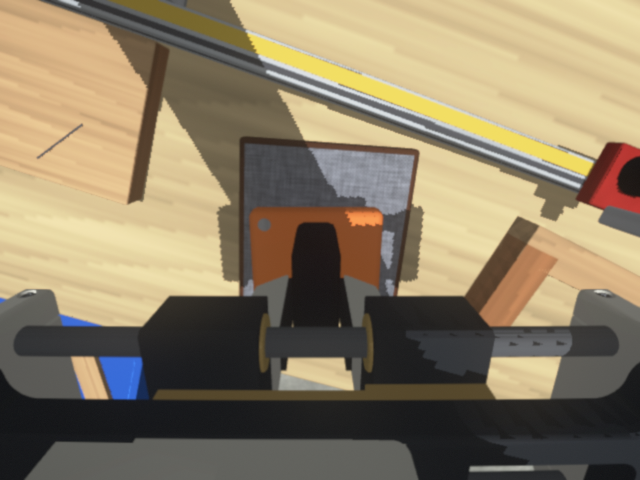

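Holding the block: wrist force −3.1 N, and the sole is 41 mm below the TCP. The offcut top is at ~25.6 mm. Moving over the rear half of the offcut.

Call:
play_rows:
  commands:
    - {"gripper":1,"tx":1.2,"ty":-2,"tz":0,"wx":0,"wy":0,"wz":2}
    - {"gripper":1,"tx":3.2,"ty":-5.2,"tz":0,"wx":0,"wy":0,"wz":5}
    - {"gripper":1,"tx":5.8,"ty":-9.4,"tz":0,"wx":0,"wy":0,"wz":9}
    - {"gripper":1,"tx":8.4,"ty":-13.6,"tz":0,"wx":0,"wy":0,"wz":13}
    - {"gripper":1,"tx":11,"ty":-17.8,"tz":0.3,"wx":0,"wy":0,"wz":16}
    - {"gripper":1,"tx":12.8,"ty":-20.8,"tz":0.8,"wx":0,"wy":0,"wz":18}
    - {"gripper":1,"tx":13.6,"ty":-22.1,"tz":1.4,"wx":0,"wy":0,"wz":18.6}
    - {"gripper":1,"tx":13.7,"ty":-22.3,"tz":2,"wx":0,"wy":0,"wz":18.6}
    - {"gripper":1,"tx":13.7,"ty":-22.3,"tz":2,"wx":0,"wy":0,"wz":18.6}
    - {"gripper":1,"tx":13.7,"ty":-22.3,"tz":2,"wx":0,"wy":0,"wz":18.6}

```text
t: 8.55
ee_pos: [461.9, 64.5, 96.4]
tool_rot: [[-1.0, 0.013, 0.001], [0.013, 1.0, 0.001], [-0.001, 0.001, -1.0]]
wrist_force: [-0.3, -0.2, -3.5]
gripper_width: 23.2
```

Run:
```python
from h import *
goto(461,62,69,89)
p,d,K,di,R,t=cam('wrist'); P=cloud(d,K,di,R,t); cv2.imwrite('pics/wrist6.png',p[:,:,::-1])
p,d,K,di,R,t=cam('scene'); P=cloud(d,K,di,R,t); cv2.imwrite('pics/scene6.png',p[:,:,::-1])
m=(P[...,2]>18)&(P[...,2]<36)&(P[...,0]>424)&(P[...,1]<180)&(P[...,1]>-60)&(P[...,0]<600)
q=P[m];print(len(q),cv2.minAreaRect(q[:,:2].astype(np.float32)),np.median(q[:,2]))
```

```text
t 8.55 pos [461.9  64.5  96.4] F [-0.3 -0.2 -3.5] w 23.2
shift cm [ 0.09 -0.26  2.74] turn [0.05 0.05 0.23]
2565 ((488.47308349609375, 61.718997955322266), (206.4084930419922, 128.70852661132812), 89.89073181152344) 26.250647780859822
```

View pics/scene6.png

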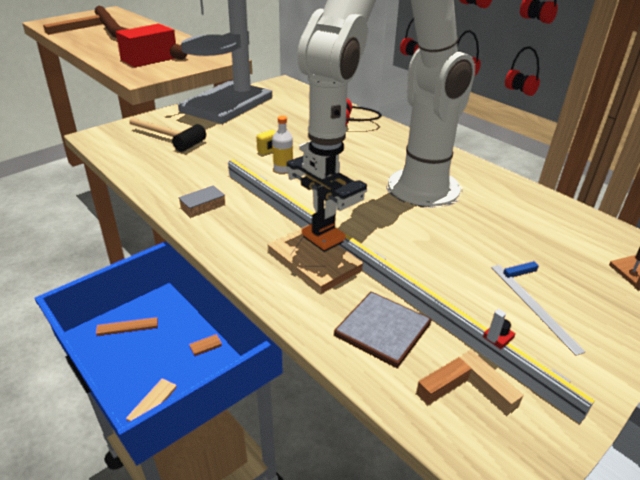

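The block hovers over the rear half of the offcut (pixel 325,237). Lowering to just above contact, then seeking contact gently.

Call:
play_rows:
  commands:
    - {"gripper":1,"tx":0,"ty":-0.1,"tz":0.6,"wx":0,"wy":0,"wz":0}
    - {"gripper":1,"tx":0,"ty":-0.2,"tz":1.4,"wx":0,"wy":0,"wz":0}
    - {"gripper":1,"tx":0,"ty":-0.2,"tz":2,"wx":0,"wy":0,"wz":0}
    - {"gripper":1,"tx":0,"ty":-0.2,"tz":2.4,"wx":0,"wy":0,"wz":0}
    - {"gripper":1,"tx":0,"ty":-0.2,"tz":2.55,"wx":0,"wy":0,"wz":0}
    - {"gripper":1,"tx":0,"ty":-0.2,"tz":2.65,"wx":0,"wy":0,"wz":0}
    - {"gripper":1,"tx":0,"ty":-0.2,"tz":2.7,"wx":0,"wy":0,"wz":0}
    - {"gripper":1,"tx":0,"ty":-0.2,"tz":2.7,"wx":0,"wy":0,"wz":0}
    - {"gripper":1,"tx":0,"ty":-0.2,"tz":2.7,"wx":0,"wy":0,"wz":0}
    - {"gripper":1,"tx":0,"ty":-0.2,"tz":2.7,"wx":0,"wy":0,"wz":0}

```text
t: 9.65
ee_pos: [462.2, 62.4, 69.8]
tool_rot: [[-1.0, 0.013, 0.002], [0.013, 1.0, 0.001], [-0.002, 0.001, -1.0]]
wrist_force: [-0.1, 1.2, -3.0]
gripper_width: 23.4
```

Call:
play_rows:
  commands:
    - {"gripper":1,"tx":0,"ty":0,"tz":0.03,"wx":0,"wy":0,"wz":0}
    - {"gripper":1,"tx":0,"ty":0,"tz":0.06,"wx":0,"wy":0,"wz":0}
    - {"gripper":1,"tx":0,"ty":0,"tz":0.09,"wx":0,"wy":0,"wz":0}
    - {"gripper":1,"tx":0,"ty":0,"tz":0.12,"wx":0,"wy":0,"wz":0}
    - {"gripper":1,"tx":0,"ty":0,"tz":0.15,"wx":0,"wy":0,"wz":0}
    - {"gripper":1,"tx":0,"ty":0,"tz":0.15,"wx":0,"wy":0,"wz":0}
    - {"gripper":1,"tx":0,"ty":0,"tz":0.15,"wx":0,"wy":0,"wz":0}
    - {"gripper":1,"tx":0,"ty":0,"tz":0.15,"wx":0,"wy":0,"wz":0}
    - {"gripper":1,"tx":0,"ty":0,"tz":0.15,"wx":0,"wy":0,"wz":0}
    - {"gripper":1,"tx":0,"ty":0,"tz":0.15,"wx":0,"wy":0,"wz":0}

```text
t: 10.65
ee_pos: [462.2, 62.4, 68.3]
tool_rot: [[-1.0, 0.013, 0.002], [0.013, 1.0, 0.001], [-0.002, 0.001, -1.0]]
wrist_force: [-0.4, 0.6, -2.6]
gripper_width: 24.1
```

Not touching yet (force is still the block's weight).

Call:
play_rows:
  commands:
    - {"gripper":1,"tx":0,"ty":0,"tz":0.03,"wx":0,"wy":0,"wz":0}
    - {"gripper":1,"tx":0,"ty":0,"tz":0.06,"wx":0,"wy":0,"wz":0}
    - {"gripper":1,"tx":0,"ty":0,"tz":0.09,"wx":0,"wy":0,"wz":0}
    - {"gripper":1,"tx":0,"ty":0,"tz":0.12,"wx":0,"wy":0,"wz":0}
    - {"gripper":1,"tx":0,"ty":0,"tz":0.12,"wx":0,"wy":0,"wz":0}
    - {"gripper":1,"tx":0,"ty":0,"tz":0.12,"wx":0,"wy":0,"wz":0}
    - {"gripper":1,"tx":0,"ty":0,"tz":0.12,"wx":0,"wy":0,"wz":0}
    - {"gripper":1,"tx":0,"ty":0,"tz":0.12,"wx":0,"wy":0,"wz":0}
    - {"gripper":1,"tx":0,"ty":0,"tz":0.12,"wx":0,"wy":0,"wz":0}
    - {"gripper":1,"tx":0,"ty":0,"tz":0.12,"wx":0,"wy":0,"wz":0}

```text
t: 11.65
ee_pos: [462.2, 62.4, 67.1]
tool_rot: [[-1.0, 0.013, 0.002], [0.013, 1.0, 0.001], [-0.002, 0.001, -1.0]]
wrist_force: [0.3, -0.2, -3.7]
gripper_width: 23.5
```

Call:
play_rows:
  commands:
    - {"gripper":1,"tx":0,"ty":0,"tz":0.03,"wx":0,"wy":0,"wz":0}
    - {"gripper":1,"tx":0,"ty":0,"tz":0.06,"wx":0,"wy":0,"wz":0}
    - {"gripper":1,"tx":0,"ty":0,"tz":0.09,"wx":0,"wy":0,"wz":0}
    - {"gripper":1,"tx":0,"ty":0,"tz":0.1,"wx":0,"wy":0,"wz":0}
    - {"gripper":1,"tx":0,"ty":0,"tz":0.1,"wx":0,"wy":0,"wz":0}
    - {"gripper":1,"tx":0,"ty":0,"tz":0.1,"wx":0,"wy":0,"wz":0}
    - {"gripper":1,"tx":0,"ty":0,"tz":0.1,"wx":0,"wy":0,"wz":0}
    - {"gripper":1,"tx":0,"ty":0,"tz":0.1,"wx":0,"wy":0,"wz":0}
    - {"gripper":1,"tx":0,"ty":0,"tz":0.1,"wx":0,"wy":0,"wz":0}
    - {"gripper":1,"tx":0,"ty":0,"tz":0.1,"wx":0,"wy":0,"wz":0}

```text
t: 12.65
ee_pos: [462.3, 62.5, 66.2]
tool_rot: [[-1.0, 0.013, 0.002], [0.013, 1.0, 0.001], [-0.002, 0.001, -1.0]]
wrist_force: [-2.5, 0.1, 4.5]
gripper_width: 23.7
```

Contact: about 8 N on the sole (4.5 + 3.3 N block weight). Pressing a little more, then starting the slide.

Call:
play_rows:
  commands:
    - {"gripper":1,"tx":0,"ty":0,"tz":0.03,"wx":0,"wy":0,"wz":0}
    - {"gripper":1,"tx":0,"ty":0,"tz":0.05,"wx":0,"wy":0,"wz":0}
    - {"gripper":1,"tx":0,"ty":0,"tz":0.05,"wx":0,"wy":0,"wz":0}
    - {"gripper":1,"tx":-0.2,"ty":0,"tz":0.05,"wx":0,"wy":0,"wz":0}
    - {"gripper":1,"tx":-0.5,"ty":0,"tz":0.05,"wx":0,"wy":0,"wz":0}
    - {"gripper":1,"tx":-0.9,"ty":-0.1,"tz":0.05,"wx":0,"wy":0,"wz":0}
    - {"gripper":1,"tx":-1.3,"ty":-0.2,"tz":0.05,"wx":0,"wy":0,"wz":0}
    - {"gripper":1,"tx":-1.6,"ty":-0.4,"tz":0.05,"wx":0,"wy":0,"wz":0}
    - {"gripper":1,"tx":-1.8,"ty":-0.5,"tz":0.05,"wx":0,"wy":0,"wz":0}
    - {"gripper":1,"tx":-1.8,"ty":-0.5,"tz":0.05,"wx":0,"wy":0,"wz":0}

```text
t: 13.65
ee_pos: [478.8, 58.3, 65.9]
tool_rot: [[-1.0, 0.012, -0.001], [0.012, 1.0, 0.001], [0.001, 0.001, -1.0]]
wrist_force: [-7.0, 2.3, 10.7]
gripper_width: 23.2
```

Run:
```python
from h import *
s=observe();print(np.array(s['wrist_force']),s['ee_pos'],s['tool_rot'][2])
p,d,K,di,R,t=cam('scene'); P=cloud(d,K,di,R,t); cv2.imwrite('pics/scene7.png',p[:,:,::-1])
m=(P[...,2]>18)&(P[...,2]<36)&(P[...,0]>430)&(P[...,1]<180)&(P[...,1]>-80)&(P[...,0]<620)
q=P[m];print(len(q),cv2.minAreaRect(q[:,:2].astype(np.float32)),np.median(q[:,2]))
```

```text
[-7.03389012  2.25616309 10.65337275] [478.78264488  58.31735086  65.86394127] [ 7.31478124e-04  1.27421759e-03 -9.99998921e-01]
2398 ((500.52471923828125, 55.798362731933594), (208.38890075683594, 133.86402893066406), 89.3849868774414) 26.246458553141224
```

View pics/scene7.png

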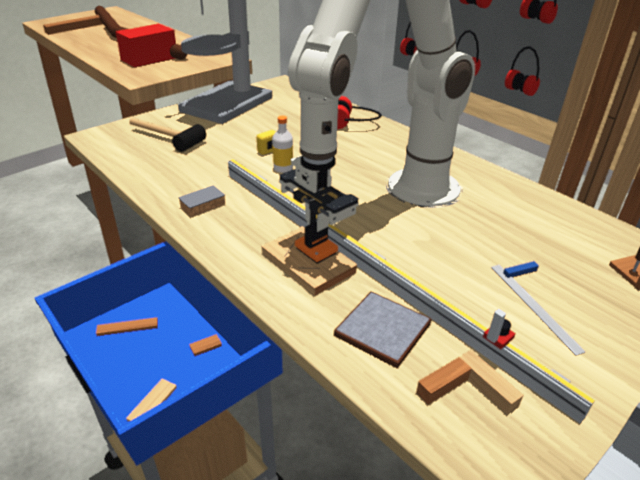

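The offcut follows, with ~14 N on the sole and 7 N of drag. Continuing the slide diagonally towards the bin's middle.

Call:
play_rows:
  commands:
    - {"gripper":1,"tx":-0.4,"ty":-0.2,"tz":0.01,"wx":0,"wy":0,"wz":0}
    - {"gripper":1,"tx":-1.0,"ty":-0.6,"tz":0.01,"wx":0,"wy":0,"wz":0}
    - {"gripper":1,"tx":-1.7,"ty":-1.0,"tz":0.01,"wx":0,"wy":0,"wz":0}
    - {"gripper":1,"tx":-2.4,"ty":-1.4,"tz":0.01,"wx":0,"wy":0,"wz":0}
    - {"gripper":1,"tx":-3.1,"ty":-1.8,"tz":0.01,"wx":0,"wy":0,"wz":0}
    - {"gripper":1,"tx":-3.8,"ty":-2.2,"tz":0.01,"wx":0,"wy":0,"wz":0}
    - {"gripper":1,"tx":-4.5,"ty":-2.6,"tz":0.01,"wx":0,"wy":0,"wz":0}
    - {"gripper":1,"tx":-5.0,"ty":-2.9,"tz":0.01,"wx":0,"wy":0,"wz":0}
    - {"gripper":1,"tx":-5.2,"ty":-3,"tz":0.01,"wx":0,"wy":0,"wz":0}
    - {"gripper":1,"tx":-5.2,"ty":-3,"tz":0.01,"wx":0,"wy":0,"wz":0}

```text
t: 14.7
ee_pos: [529.4, 29.2, 65.9]
tool_rot: [[-1.0, 0.011, -0.003], [0.011, 1.0, 0.003], [0.003, 0.003, -1.0]]
wrist_force: [-6.1, 3.2, 9.4]
gripper_width: 23.8
```

Call:
play_rows:
  commands:
    - {"gripper":1,"tx":-0.4,"ty":-0.2,"tz":0.01,"wx":0.1,"wy":-0.1,"wz":0}
    - {"gripper":1,"tx":-1.0,"ty":-0.6,"tz":0.01,"wx":0.15,"wy":-0.15,"wz":0}
    - {"gripper":1,"tx":-1.7,"ty":-1.0,"tz":0.0,"wx":0.15,"wy":-0.15,"wz":0}
    - {"gripper":1,"tx":-2.4,"ty":-1.4,"tz":0.0,"wx":0.15,"wy":-0.15,"wz":0}
    - {"gripper":1,"tx":-3.1,"ty":-1.8,"tz":0.0,"wx":0.15,"wy":-0.15,"wz":0}
    - {"gripper":1,"tx":-3.8,"ty":-2.2,"tz":0.0,"wx":0.15,"wy":-0.15,"wz":0}
    - {"gripper":1,"tx":-4.5,"ty":-2.6,"tz":0.0,"wx":0.15,"wy":-0.15,"wz":0}
    - {"gripper":1,"tx":-5.0,"ty":-2.9,"tz":-0.01,"wx":0.15,"wy":-0.15,"wz":0}
    - {"gripper":1,"tx":-5.2,"ty":-3,"tz":-0.01,"wx":0.15,"wy":-0.15,"wz":0}
    - {"gripper":1,"tx":-5.2,"ty":-3,"tz":-0.01,"wx":0.15,"wy":-0.15,"wz":0}

```text
t: 15.7
ee_pos: [580.3, 0.2, 66.0]
tool_rot: [[-1.0, 0.01, -0.002], [0.01, 1.0, 0.001], [0.002, 0.001, -1.0]]
wrist_force: [-5.3, 2.5, 8.4]
gripper_width: 23.6
```

Run:
```python
from h import *
goto(688,-60,66,89)
p,d,K,di,R,t=cam('scene'); P=cloud(d,K,di,R,t); cv2.imwrite('pics/scene8.png',p[:,:,::-1])
m=(P[...,2]>18)&(P[...,2]<36)&(P[...,0]>450)&(P[...,1]<180)&(P[...,1]>-180)&(P[...,0]<720)
q=P[m];print(len(q),cv2.minAreaRect(q[:,:2].astype(np.float32)),np.median(q[:,2]))
```

```text
t 15.7 pos [5.803e+02 2.000e-01 6.600e+01] F [-5.3  2.5  8.4] w 23.6
shift cm [-10.83  -5.91  -0.02] turn [ 0.07 -0.11  0.41]
2348 ((595.481201171875, 3.722991943359375), (133.7403106689453, 204.75247192382812), 3.527184009552002) 26.262816285907036
```

View pics/scene8.png

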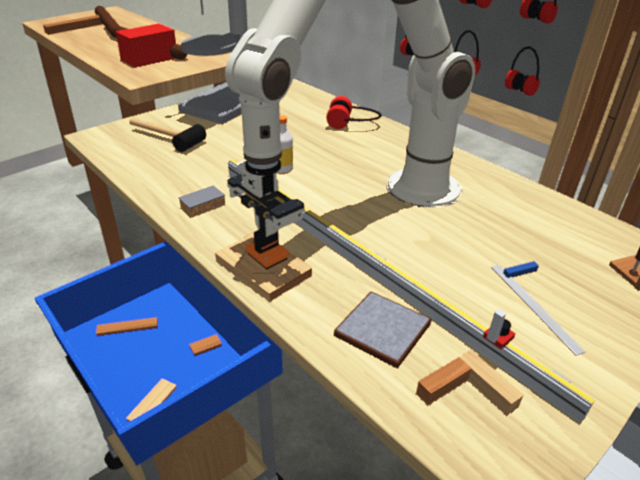

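Run:
```python
from h import *
s=observe();e=np.array(s['ee_pos']);print(e)
for n in ('scene','top','wrist'):
    p,d,K,di,R,t=cam(n); P=cloud(d,K,di,R,t);h=cv2.cvtColor(p,cv2.COLOR_RGB2HSV); cv2.imwrite(f'pics/{n}9.png',p[:,:,::-1])
    o=(abs(P[...,0]-e[0])<60)&(abs(P[...,1]-e[1])<60)&(h[...,1]>180)&(h[...,0]<20)&(P[...,2]>44)&(P[...,2]<60)
    if o.sum()>20:
        X=P[o];A=np.c_[X[:,:2]-e[:2],np.ones(len(X))];print(n,'body',o.sum(),cv2.minAreaRect(X[:,:2].astype(np.float32)),np.median(X[:,2]),np.linalg.lstsq(A,X[:,2],rcond=None)[0])
    m=(P[...,2]>20)&(P[...,2]<32)&(P[...,0]>450)&(P[...,1]<180)&(P[...,1]>-180)&(P[...,0]<720)
    q=P[m]
    if len(q)>50:
      print(n,cv2.minAreaRect(q[:,:2].astype(np.float32)))
      for y in (-60,-30,0,30,60,90):
        a=q[abs(q[:,1]-y)<6][:,0]
        if len(a)>5: print(y,np.percentile(a,[1,99]).round(1),len(a))
```

```text
[5.80227222e+02 2.56080705e-01 6.60320020e+01]
scene body 431 ((580.8652954101562, 4.550239562988281), (83.55262756347656, 68.03545379638672), 89.55783081054688) 51.33202991552753 [-4.19548431e-02 -3.43596386e-02  5.18605116e+01]
scene ((595.7265625, 2.7043228149414062), (132.61904907226562, 206.03610229492188), 3.9499764442443848)
-60 [599.7 662.5] 92
-30 [608.4 661.7] 76
0 [606.9 660.4] 82
30 [529.5 658.1] 99
60 [528.2 656.5] 199
90 [524.6 653.2] 206
top body 83 ((561.8442993164062, 1.4228591918945312), (31.014354705810547, 78.27130889892578), 0.22952373325824738) 51.56388639504303 [6.38206497e-02 7.48314773e-03 5.28392456e+01]
top ((593.420654296875, 23.091575622558594), (131.8153533935547, 158.9867706298828), 3.652735710144043)
-60 [532.8 551.7] 16
-30 [531.7 547.9] 47
0 [529.8 550.4] 52
30 [528.  548.9] 49
60 [527.3 655.2] 260
90 [525.1 586.7] 151
wrist body 3518 ((570.700439453125, 0.2864189147949219), (81.07823944091797, 49.51294708251953), 89.00778198242188) 51.21129168556121 [1.88179542e-02 2.99594130e-03 5.12641029e+01]
wrist ((586.90185546875, 1.4953460693359375), (113.87510681152344, 201.76585388183594), 3.4426259994506836)
-60 [534.1 615. ] 1867
-30 [531.8 548.4] 443
0 [530.1 548.7] 504
30 [528.3 549. ] 557
60 [526.8 616.2] 2102
90 [525.  616.5] 2150
```

View pics/wrist9.png

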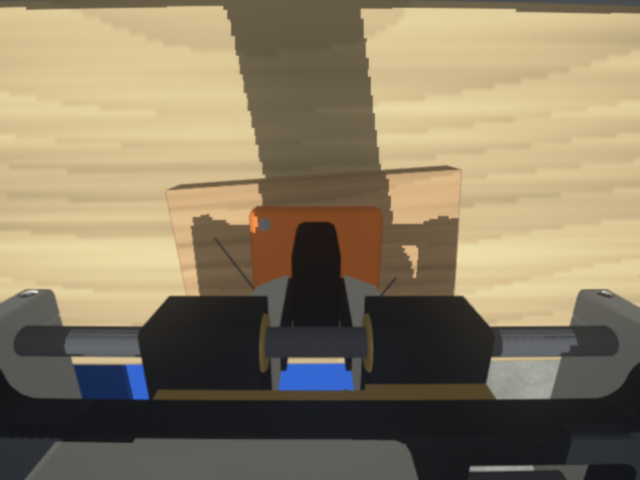

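The offcut follows, but the sole has crept forward ~11 mm on it: the offcut centre is only 14 mm ahead of the block now, and the offcut is turned 3.6°. I'll lift briefly, re-place the block 16 mm further back, and press a little firmer (~15 N).

Call:
play_rows:
  commands:
    - {"gripper":1,"tx":0,"ty":0,"tz":-0.5,"wx":0,"wy":0,"wz":0}
    - {"gripper":1,"tx":0,"ty":0,"tz":-1,"wx":0.1,"wy":-0.1,"wz":-3}
    - {"gripper":1,"tx":0.8,"ty":0,"tz":-1,"wx":0.1,"wy":-0.1,"wz":-3}
    - {"gripper":1,"tx":1.6,"ty":0,"tz":-1,"wx":0.1,"wy":-0.1,"wz":-3}
    - {"gripper":1,"tx":1.6,"ty":0,"tz":-1,"wx":0.1,"wy":-0.1,"wz":-3}
    - {"gripper":1,"tx":1.6,"ty":0,"tz":-0.6,"wx":0.1,"wy":-0.1,"wz":-3}
    - {"gripper":1,"tx":1.6,"ty":0,"tz":-0.3,"wx":0.1,"wy":-0.1,"wz":-3}
    - {"gripper":1,"tx":1.6,"ty":0,"tz":-0.15,"wx":0.1,"wy":-0.1,"wz":-3}
    - {"gripper":1,"tx":1.6,"ty":0,"tz":-0.1,"wx":0.1,"wy":-0.1,"wz":-3}
    - {"gripper":1,"tx":1.6,"ty":0,"tz":-0.1,"wx":0.1,"wy":-0.1,"wz":-3}

```text
t: 16.9
ee_pos: [564.2, 0.5, 66.9]
tool_rot: [[-0.999, -0.042, -0.0], [-0.042, 0.999, -0.0], [0.0, -0.0, -1.0]]
wrist_force: [-0.4, 0.2, -3.0]
gripper_width: 23.4
```

Run:
```python
from h import *
goto(564,0,66,92)
```

```text
t 16.9 pos [5.642e+02 5.000e-01 6.690e+01] F [-0.4  0.2 -3. ] w 23.4
shift cm [ 0.02 -0.04  0.09] turn [-0.03 -0.01  0.42]
```

Call:
play_rows:
  commands:
    - {"gripper":1,"tx":0,"ty":0,"tz":0.03,"wx":0,"wy":0,"wz":0}
    - {"gripper":1,"tx":0,"ty":0,"tz":0.06,"wx":0,"wy":0,"wz":0}
    - {"gripper":1,"tx":0,"ty":0,"tz":0.09,"wx":0,"wy":0,"wz":0}
    - {"gripper":1,"tx":0,"ty":0,"tz":0.12,"wx":0,"wy":0,"wz":0}
    - {"gripper":1,"tx":0,"ty":0,"tz":0.13,"wx":0,"wy":0,"wz":0}
    - {"gripper":1,"tx":0,"ty":0,"tz":0.13,"wx":0,"wy":0,"wz":0}
    - {"gripper":1,"tx":0,"ty":0,"tz":0.13,"wx":0,"wy":0,"wz":0}
    - {"gripper":1,"tx":0,"ty":0,"tz":0.13,"wx":0,"wy":0,"wz":0}
    - {"gripper":1,"tx":0,"ty":0,"tz":0.13,"wx":0,"wy":0,"wz":0}
    - {"gripper":1,"tx":0,"ty":0,"tz":0.13,"wx":0,"wy":0,"wz":0}

```text
t: 17.9
ee_pos: [564.5, 0.5, 66.2]
tool_rot: [[-0.999, -0.042, 0.0], [-0.042, 0.999, -0.001], [-0.0, -0.001, -1.0]]
wrist_force: [-2.6, 0.4, 5.4]
gripper_width: 23.5
```

Call:
play_rows:
  commands:
    - {"gripper":1,"tx":0,"ty":0,"tz":0.04,"wx":0,"wy":0,"wz":0}
    - {"gripper":1,"tx":0,"ty":0,"tz":0.06,"wx":0,"wy":0,"wz":0}
    - {"gripper":1,"tx":-0.2,"ty":-0.05,"tz":0.06,"wx":0,"wy":0,"wz":0}
    - {"gripper":1,"tx":-0.6,"ty":-0.2,"tz":0.06,"wx":0,"wy":0,"wz":0}
    - {"gripper":1,"tx":-1.2,"ty":-0.4,"tz":0.06,"wx":0,"wy":0,"wz":0}
    - {"gripper":1,"tx":-1.9,"ty":-0.6,"tz":0.06,"wx":0,"wy":0,"wz":0}
    - {"gripper":1,"tx":-2.6,"ty":-0.8,"tz":0.06,"wx":0,"wy":0,"wz":0}
    - {"gripper":1,"tx":-3.3,"ty":-1,"tz":0.06,"wx":0,"wy":0,"wz":0}
    - {"gripper":1,"tx":-3.8,"ty":-1.2,"tz":0.06,"wx":0,"wy":0,"wz":0}
    - {"gripper":1,"tx":-4,"ty":-1.3,"tz":0.06,"wx":0,"wy":0,"wz":0}

```text
t: 18.9
ee_pos: [604.2, -9.6, 66.1]
tool_rot: [[-0.999, -0.043, -0.001], [-0.043, 0.999, 0.0], [0.001, 0.0, -1.0]]
wrist_force: [-7.0, 3.5, 10.2]
gripper_width: 23.6
```

```bash
cat > off.py <<'E'
from h import *
import sys
s=observe();e=np.array(s['ee_pos']);print('t',s['t'],e.round(1),'F',np.array(s['wrist_force']).round(1),'rotz',np.array(s['tool_rot'])[2].round(4))
p,d,K,di,R,t=cam('scene'); P=cloud(d,K,di,R,t);cv2.imwrite(f'pics/{sys.argv[1]}.png',p[:,:,::-1])
m=(P[...,2]>20)&(P[...,2]<32)&(P[...,0]>450)&(P[...,1]<180)&(P[...,1]>-180)&(P[...,0]<820)
q=P[m]
r=cv2.minAreaRect(q[:,:2].astype(np.float32));print(r,'block-rel',np.array(r[0])-e[:2])
E
python3 off.py scene10
```

```text
t 18.9 [604.2  -9.6  66.1] F [-7.   3.5 10.2] rotz [ 1.4e-03  5.0e-04 -1.0e+00]
((632.5979614257812, -5.901710510253906), (133.92259216308594, 205.09779357910156), 3.465378761291504) block-rel [28.35783741  3.65454748]
```

Call:
play_rows:
  commands:
    - {"gripper":1,"tx":-0.2,"ty":-0.05,"tz":0.03,"wx":0,"wy":0,"wz":0}
    - {"gripper":1,"tx":-0.6,"ty":-0.2,"tz":0.03,"wx":0,"wy":0,"wz":0}
    - {"gripper":1,"tx":-1.2,"ty":-0.4,"tz":0.03,"wx":0,"wy":0,"wz":0}
    - {"gripper":1,"tx":-1.8,"ty":-0.6,"tz":0.03,"wx":0,"wy":0,"wz":0}
    - {"gripper":1,"tx":-2.4,"ty":-0.8,"tz":0.03,"wx":0,"wy":0,"wz":0}
    - {"gripper":1,"tx":-3.0,"ty":-1,"tz":0.03,"wx":0,"wy":0,"wz":0}
    - {"gripper":1,"tx":-3.6,"ty":-1.2,"tz":0.03,"wx":0,"wy":0,"wz":0}
    - {"gripper":1,"tx":-4.2,"ty":-1.4,"tz":0.03,"wx":0,"wy":0,"wz":0}
    - {"gripper":1,"tx":-4.6,"ty":-1.5,"tz":0.03,"wx":0,"wy":0,"wz":0}
    - {"gripper":1,"tx":-4.8,"ty":-1.6,"tz":0.03,"wx":0,"wy":0,"wz":0}

```text
t: 19.95
ee_pos: [652.0, -22.2, 66.4]
tool_rot: [[-0.999, -0.044, -0.004], [-0.044, 0.999, 0.002], [0.004, 0.002, -1.0]]
wrist_force: [-7.3, 2.7, 8.9]
gripper_width: 23.5
```

```bash
python3 off.py scene11
```

```text
t 19.95 [652.  -22.2  66.4] F [-7.3  2.7  8.9] rotz [ 0.0036  0.0017 -1.    ]
((681.0195922851562, -18.615135192871094), (132.1911163330078, 206.0568084716797), 4.2729010581970215) block-rel [29.0124424   3.57421319]
```

View pics/scene11.png

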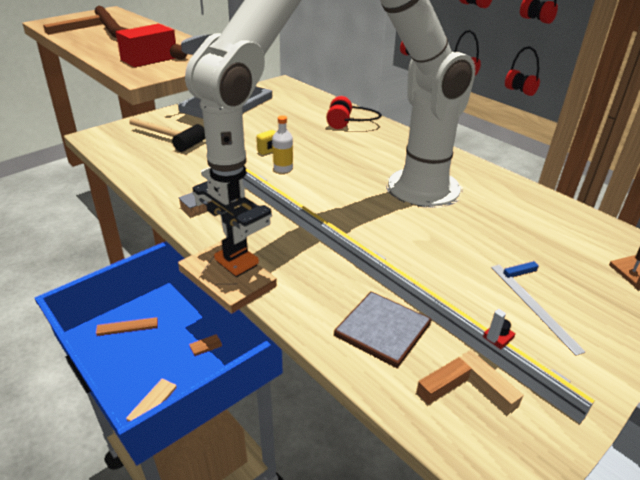

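The offcut overhangs the edge and its centre is at x ≈ 681. Another 38 mm puts its middle ~19 mm past the edge, with the block still pressing over the bench.

Call:
play_rows:
  commands:
    - {"gripper":1,"tx":-0.2,"ty":-0.05,"tz":0.03,"wx":0.1,"wy":-0.1,"wz":0}
    - {"gripper":1,"tx":-0.6,"ty":-0.2,"tz":0.03,"wx":0.1,"wy":-0.2,"wz":0}
    - {"gripper":1,"tx":-1.1,"ty":-0.4,"tz":0.03,"wx":0.1,"wy":-0.2,"wz":0}
    - {"gripper":1,"tx":-1.6,"ty":-0.5,"tz":0.03,"wx":0.1,"wy":-0.2,"wz":0}
    - {"gripper":1,"tx":-2.1,"ty":-0.7,"tz":0.03,"wx":0.1,"wy":-0.2,"wz":0}
    - {"gripper":1,"tx":-2.6,"ty":-0.9,"tz":0.03,"wx":0.1,"wy":-0.2,"wz":0}
    - {"gripper":1,"tx":-3.1,"ty":-1,"tz":0.03,"wx":0.1,"wy":-0.2,"wz":0}
    - {"gripper":1,"tx":-3.6,"ty":-1.2,"tz":0.03,"wx":0.1,"wy":-0.2,"wz":0}
    - {"gripper":1,"tx":-3.8,"ty":-1.3,"tz":0.03,"wx":0.1,"wy":-0.2,"wz":0}
    - {"gripper":1,"tx":-3.8,"ty":-1.3,"tz":0.03,"wx":0.1,"wy":-0.2,"wz":0}

```text
t: 21.0
ee_pos: [691.6, -31.2, 67.3]
tool_rot: [[-0.999, -0.045, 0.002], [-0.045, 0.999, 0.002], [-0.002, 0.002, -1.0]]
wrist_force: [-3.6, 3.4, 7.6]
gripper_width: 23.5
```

```bash
python3 off.py scene12
```

```text
t 21.0 [691.6 -31.2  67.3] F [-3.6  3.4  7.6] rotz [-0.0017  0.0022 -1.    ]
((711.9107055664062, -27.562965393066406), (128.9111328125, 205.6691131591797), 4.211034297943115) block-rel [20.2818437   3.61693461]
```

View pics/scene12.png

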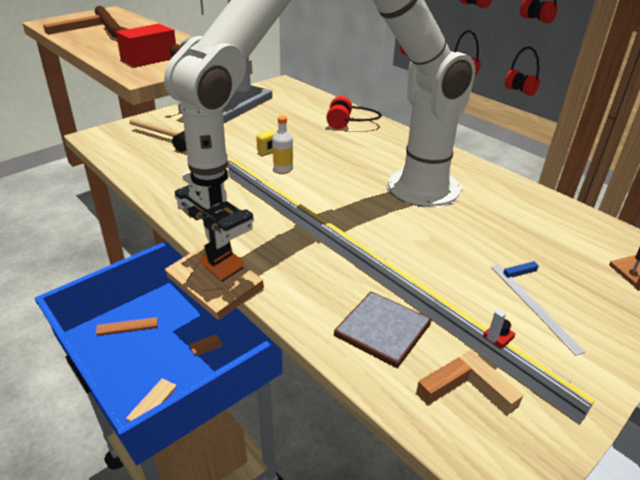

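It is at the balance point, starting to tip. Lifting the block straight up, fast.

Call:
play_rows:
  commands:
    - {"gripper":1,"tx":0,"ty":0,"tz":-2,"wx":0,"wy":0,"wz":0}
    - {"gripper":1,"tx":0,"ty":0,"tz":-6,"wx":0,"wy":0,"wz":0}
    - {"gripper":1,"tx":0,"ty":0,"tz":-10,"wx":0,"wy":0,"wz":0}
    - {"gripper":1,"tx":0,"ty":0,"tz":-12,"wx":0,"wy":0,"wz":0}
    - {"gripper":1,"tx":0,"ty":0,"tz":-13,"wx":0,"wy":0,"wz":0}
    - {"gripper":1,"tx":0,"ty":0,"tz":-13,"wx":0,"wy":0,"wz":0}
    - {"gripper":1,"tx":0,"ty":0,"tz":-13,"wx":0,"wy":0,"wz":0}
    - {"gripper":1,"tx":0,"ty":0,"tz":-13,"wx":0,"wy":0,"wz":0}
    - {"gripper":1,"tx":0,"ty":0,"tz":-13,"wx":0,"wy":0,"wz":0}
    - {"gripper":1,"tx":0,"ty":0,"tz":-13,"wx":0,"wy":0,"wz":0}

```text
t: 22.05
ee_pos: [690.8, -31.5, 196.1]
tool_rot: [[-0.999, -0.045, -0.0], [-0.045, 0.999, 0.002], [0.0, 0.002, -1.0]]
wrist_force: [-0.2, -0.1, -3.1]
gripper_width: 23.5
```

Run:
```python
from h import *
goto(524.3,316.6,116,107.6)
p,d,K,di,R,t=cam('scene'); cv2.imwrite('pics/scene13.png',p[:,:,::-1])
```

```text
t 22.05 pos [690.8 -31.5 196.1] F [-0.2 -0.1 -3.1] w 23.5
shift cm [15.06 35.5   8.1 ] turn [  0.14   0.02 -15.01]
```

View pics/scene13.png

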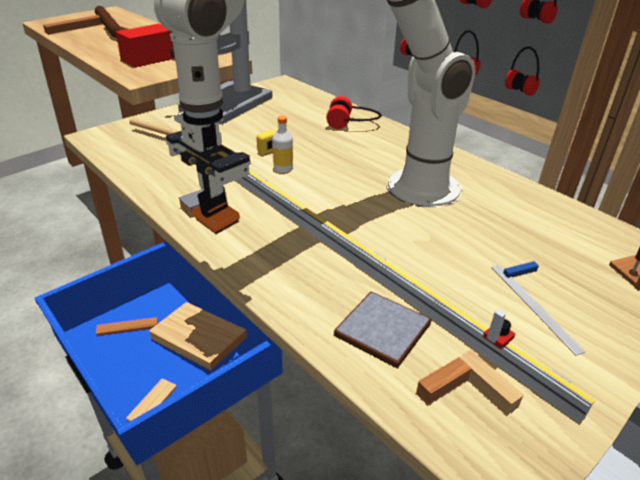

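The offcut lies in the blue bin at pixel (198,335). Returning the push block to above its stand.

Call:
play_rows:
  commands:
    - {"gripper":1,"tx":0.8,"ty":2,"tz":0,"wx":0,"wy":0,"wz":-1}
    - {"gripper":1,"tx":2.5,"ty":6,"tz":0,"wx":0,"wy":0,"wz":-3}
    - {"gripper":1,"tx":4.4,"ty":10.5,"tz":0,"wx":0,"wy":0,"wz":-5}
    - {"gripper":1,"tx":6.3,"ty":15,"tz":0.5,"wx":0,"wy":0,"wz":-7}
    - {"gripper":1,"tx":8.2,"ty":19.5,"tz":1,"wx":0,"wy":0,"wz":-9}
    - {"gripper":1,"tx":10.1,"ty":24,"tz":2,"wx":0,"wy":0,"wz":-11}
    - {"gripper":1,"tx":12,"ty":28.5,"tz":3,"wx":0,"wy":0,"wz":-13}
    - {"gripper":1,"tx":13.7,"ty":32.4,"tz":4,"wx":0,"wy":0,"wz":-14}
    - {"gripper":1,"tx":14.7,"ty":34.8,"tz":5,"wx":0,"wy":0,"wz":-15}
    - {"gripper":1,"tx":15.1,"ty":35.5,"tz":6,"wx":0.1,"wy":0,"wz":-15}

```text
t: 23.1
ee_pos: [520.6, 322.2, 137.4]
tool_rot: [[-0.951, -0.31, 0.0], [-0.31, 0.951, 0.004], [-0.001, 0.004, -1.0]]
wrist_force: [-0.3, -0.1, -3.5]
gripper_width: 23.0
```

Call:
play_rows:
  commands:
    - {"gripper":1,"tx":0,"ty":0,"tz":0,"wx":0,"wy":0,"wz":0}
    - {"gripper":1,"tx":0,"ty":0,"tz":0,"wx":0,"wy":0,"wz":0}
    - {"gripper":1,"tx":0,"ty":0,"tz":0,"wx":0,"wy":0,"wz":0}
    - {"gripper":1,"tx":0,"ty":0,"tz":0,"wx":0,"wy":0,"wz":0}
    - {"gripper":1,"tx":0,"ty":0,"tz":0,"wx":0,"wy":0,"wz":0}
    - {"gripper":1,"tx":0,"ty":0,"tz":0,"wx":0,"wy":0,"wz":0}
    - {"gripper":1,"tx":0,"ty":0,"tz":0,"wx":0,"wy":0,"wz":0}
    - {"gripper":1,"tx":0,"ty":0,"tz":0,"wx":0,"wy":0,"wz":0}
    - {"gripper":1,"tx":0,"ty":0,"tz":0,"wx":0,"wy":0,"wz":0}
    - {"gripper":1,"tx":0,"ty":0,"tz":0,"wx":0,"wy":0,"wz":0}

```text
t: 24.1
ee_pos: [520.6, 322.3, 137.4]
tool_rot: [[-0.951, -0.31, -0.0], [-0.31, 0.951, 0.004], [-0.001, 0.004, -1.0]]
wrist_force: [-0.6, -0.2, -3.6]
gripper_width: 23.5
```

Run:
```python
from h import *
s=observe();e=np.array(s['ee_pos'])
goto(524.5,320,60,107.4)
p,d,K,di,R,t=cam('wrist'); P=cloud(d,K,di,R,t); cv2.imwrite('pics/wrist14.png',p[:,:,::-1])
q=(P-e)@np.array(s['tool_rot']);h=cv2.cvtColor(p,cv2.COLOR_RGB2HSV)
k=(h[...,1]>180)&(h[...,0]<20)&(P[...,2]>80)&(abs(q[...,0])<70)&(abs(q[...,1])<70)
X=q[k];print(k.sum(),cv2.minAreaRect(X[:,:2].astype(np.float32)),np.linalg.lstsq(np.c_[X[:,:2],np.ones(len(X))],X[:,2],rcond=None)[0])
```

```text
t 24.1 pos [520.6 322.3 137.4] F [-0.6 -0.2 -3.6] w 23.5
shift cm [-0.29 -0.37  7.73] turn [0.21 0.07 0.64]
1440 ((12.142807006835938, 3.009143829345703), (52.85350799560547, 75.76219940185547), 1.6383585929870605) [-8.36565562e-02 -2.81948077e-03  1.49446493e+01]
```

View pics/wrist14.png

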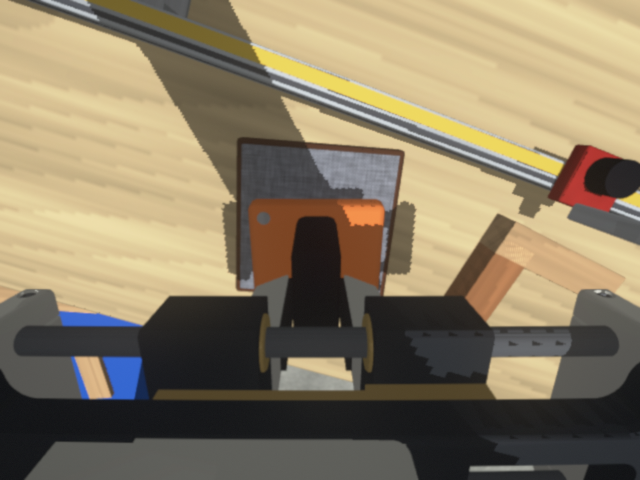

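The block has pitched ~4.8° (front down) in the grip. I'll tilt the wrist about the jaw axis to level it, while lowering to just above the stand.

Call:
play_rows:
  commands:
    - {"gripper":1,"tx":-0.1,"ty":-0.1,"tz":0.5,"wx":0.2,"wy":-1,"wz":0}
    - {"gripper":1,"tx":-0.2,"ty":-0.2,"tz":1.5,"wx":0.2,"wy":-2,"wz":0.3}
    - {"gripper":1,"tx":-0.3,"ty":-0.3,"tz":3,"wx":0.2,"wy":-3,"wz":0.6}
    - {"gripper":1,"tx":-0.3,"ty":-0.3,"tz":4.5,"wx":0.2,"wy":-4,"wz":0.6}
    - {"gripper":1,"tx":-0.3,"ty":-0.3,"tz":5.8,"wx":0.2,"wy":-4.8,"wz":0.6}
    - {"gripper":1,"tx":-0.3,"ty":-0.3,"tz":6.6,"wx":0.2,"wy":-4.8,"wz":0.6}
    - {"gripper":1,"tx":-0.3,"ty":-0.3,"tz":7,"wx":0.2,"wy":-4.8,"wz":0.6}
    - {"gripper":1,"tx":-0.3,"ty":-0.3,"tz":7.2,"wx":0.2,"wy":-4.8,"wz":0.6}
    - {"gripper":1,"tx":-0.3,"ty":-0.3,"tz":7.2,"wx":0.2,"wy":-4.8,"wz":0.6}
    - {"gripper":1,"tx":-0.3,"ty":-0.3,"tz":7.2,"wx":0.2,"wy":-4.8,"wz":0.6}

```text
t: 25.15
ee_pos: [524.9, 321.0, 65.9]
tool_rot: [[-0.951, -0.299, 0.082], [-0.298, 0.954, 0.027], [-0.086, 0.001, -0.996]]
wrist_force: [-0.3, -0.0, -3.3]
gripper_width: 23.5
```

```bash
cat > pl.py <<'E'
from h import *
s=observe();e=np.array(s['ee_pos']);print(s['t'],e.round(1),np.array(s['wrist_force']).round(1),np.array(s['tool_rot']).round(3).tolist())
for n in ('wrist','scene'):
    p,d,K,di,R,t=cam(n); P=cloud(d,K,di,R,t); cv2.imwrite('pics/%s_%d.png'%(n,s['t']*100),p[:,:,::-1]);h=cv2.cvtColor(p,cv2.COLOR_RGB2HSV)
    q=P-e
    k=(h[...,1]>180)&(h[...,0]<20)&(P[...,2]>35)&(np.hypot(q[...,0],q[...,1])<65)&(P[...,2]<62)
    X=q[k];print(n,k.sum(),cv2.minAreaRect(P[k][:,:2].astype(np.float32)),np.linalg.lstsq(np.c_[X[:,:2],np.ones(len(X))],P[k][:,2],rcond=None)[0])
E
python3 pl.py
```

```text
25.15 [524.9 321.   65.9] [-0.3 -0.  -3.3] [[-0.951, -0.299, 0.082], [-0.298, 0.954, 0.027], [-0.086, 0.001, -0.996]]
wrist 1987 ((513.2545776367188, 317.93096923828125), (51.0628776550293, 76.91896057128906), 18.439424514770508) [-7.00626244e-04  5.46585248e-03  5.11418757e+01]
scene 785 ((523.8836669921875, 324.0394287109375), (66.64835357666016, 82.55574035644531), 18.28343391418457) [-1.02841523e-01 -2.51880820e-02  5.10033280e+01]
```

Level now, 9 mm above the stand. Lowering.

Call:
play_rows:
  commands:
    - {"gripper":1,"tx":0.02,"ty":0,"tz":0.2,"wx":0,"wy":0,"wz":0}
    - {"gripper":1,"tx":0.04,"ty":0,"tz":0.4,"wx":0,"wy":0,"wz":0}
    - {"gripper":1,"tx":0.05,"ty":0,"tz":0.6,"wx":0,"wy":0,"wz":0}
    - {"gripper":1,"tx":0.06,"ty":0,"tz":0.7,"wx":0,"wy":0,"wz":0}
    - {"gripper":1,"tx":0.07,"ty":0,"tz":0.77,"wx":0,"wy":0,"wz":0}
    - {"gripper":1,"tx":0.07,"ty":0,"tz":0.82,"wx":0,"wy":0,"wz":0}
    - {"gripper":1,"tx":0.07,"ty":0,"tz":0.86,"wx":0,"wy":0,"wz":0}
    - {"gripper":1,"tx":0.08,"ty":0,"tz":0.89,"wx":0,"wy":0,"wz":0}
    - {"gripper":1,"tx":0.08,"ty":0,"tz":0.89,"wx":0,"wy":0,"wz":0}
    - {"gripper":1,"tx":0.08,"ty":0,"tz":0.89,"wx":0,"wy":0,"wz":0}

```text
t: 26.25
ee_pos: [524.9, 321.1, 57.2]
tool_rot: [[-0.951, -0.3, 0.082], [-0.298, 0.954, 0.027], [-0.086, 0.001, -0.996]]
wrist_force: [-1.3, -0.4, -1.3]
gripper_width: 23.4
```

Just touching. A touch lower, to take its weight.

Call:
play_rows:
  commands:
    - {"gripper":1,"tx":0,"ty":0,"tz":0.02,"wx":0,"wy":0,"wz":0}
    - {"gripper":1,"tx":0,"ty":0,"tz":0.04,"wx":0,"wy":0,"wz":0}
    - {"gripper":1,"tx":0,"ty":0,"tz":0.05,"wx":0,"wy":0,"wz":0}
    - {"gripper":1,"tx":0,"ty":0,"tz":0.05,"wx":0,"wy":0,"wz":0}
    - {"gripper":1,"tx":0,"ty":0,"tz":0.05,"wx":0,"wy":0,"wz":0}
    - {"gripper":1,"tx":0,"ty":0,"tz":0.05,"wx":0,"wy":0,"wz":0}
    - {"gripper":1,"tx":0,"ty":0,"tz":0.05,"wx":0,"wy":0,"wz":0}
    - {"gripper":1,"tx":0,"ty":0,"tz":0.05,"wx":0,"wy":0,"wz":0}
    - {"gripper":1,"tx":0,"ty":0,"tz":0.05,"wx":0,"wy":0,"wz":0}
    - {"gripper":1,"tx":0,"ty":0,"tz":0.05,"wx":0,"wy":0,"wz":0}

```text
t: 27.25
ee_pos: [524.9, 321.2, 56.8]
tool_rot: [[-0.951, -0.3, 0.082], [-0.298, 0.954, 0.027], [-0.086, 0.001, -0.996]]
wrist_force: [-3.3, -0.6, 5.5]
gripper_width: 23.4
```

```bash
python3 pl.py
```

```text
27.25 [524.9 321.2  56.8] [-3.3 -0.6  5.5] [[-0.951, -0.3, 0.082], [-0.298, 0.954, 0.027], [-0.086, 0.001, -0.996]]
wrist 1133 ((513.4978637695312, 318.34613037109375), (51.982086181640625, 73.69660949707031), 18.29581642150879) [3.15245011e-03 2.21099625e-03 4.20649714e+01]
scene 709 ((523.1498413085938, 323.7741394042969), (66.94723510742188, 83.60449981689453), 18.796371459960938) [-5.26366285e-02 -9.21926029e-03  4.30555686e+01]
```

The block sits flat on the stand (body top at 42 mm = 16 + 26). Releasing.

Call:
play_rows:
  commands:
    - {"gripper":0,"tx":0,"ty":0,"tz":0,"wx":0,"wy":0,"wz":0}
    - {"gripper":0,"tx":0,"ty":0,"tz":0,"wx":0,"wy":0,"wz":0}
    - {"gripper":0,"tx":0,"ty":0,"tz":0,"wx":0,"wy":0,"wz":0}
    - {"gripper":0,"tx":0,"ty":0,"tz":0,"wx":0,"wy":0,"wz":0}
    - {"gripper":0,"tx":0,"ty":0,"tz":0,"wx":0,"wy":0,"wz":0}
    - {"gripper":0,"tx":0,"ty":0,"tz":0,"wx":0,"wy":0,"wz":0}
    - {"gripper":0,"tx":0,"ty":0,"tz":0,"wx":0,"wy":0,"wz":0}
    - {"gripper":0,"tx":0,"ty":0,"tz":0,"wx":0,"wy":0,"wz":0}
    - {"gripper":0,"tx":0,"ty":0,"tz":0,"wx":0,"wy":0,"wz":0}
    - {"gripper":0,"tx":0,"ty":0,"tz":0,"wx":0,"wy":0,"wz":0}

```text
t: 28.35
ee_pos: [524.9, 321.2, 56.8]
tool_rot: [[-0.951, -0.3, 0.082], [-0.298, 0.954, 0.027], [-0.086, 0.001, -0.996]]
wrist_force: [0.1, -0.1, 0.6]
gripper_width: 91.2
```

Call:
play_rows:
  commands:
    - {"gripper":0,"tx":-0.1,"ty":0,"tz":-1,"wx":0,"wy":0,"wz":0}
    - {"gripper":0,"tx":-0.2,"ty":0,"tz":-3,"wx":0,"wy":0,"wz":0}
    - {"gripper":0,"tx":-0.4,"ty":0,"tz":-5,"wx":0,"wy":0,"wz":0}
    - {"gripper":0,"tx":-0.6,"ty":0,"tz":-8,"wx":0,"wy":0,"wz":0}
    - {"gripper":0,"tx":-0.9,"ty":0,"tz":-11,"wx":0,"wy":2,"wz":0}
    - {"gripper":0,"tx":-1.1,"ty":0,"tz":-13,"wx":0,"wy":4.8,"wz":0}
    - {"gripper":0,"tx":-1.2,"ty":0,"tz":-14,"wx":0,"wy":4.8,"wz":0}
    - {"gripper":0,"tx":-1.2,"ty":0,"tz":-14,"wx":0,"wy":4.8,"wz":0}
    - {"gripper":0,"tx":-1.2,"ty":0,"tz":-14,"wx":0,"wy":4.8,"wz":0}
    - {"gripper":0,"tx":-1.2,"ty":0,"tz":-14,"wx":0,"wy":4.8,"wz":0}

```text
t: 29.35
ee_pos: [523.4, 320.4, 195.8]
tool_rot: [[-0.954, -0.3, 0.0], [-0.3, 0.954, 0.0], [-0.0, 0.0, -1.0]]
wrist_force: [0.1, 0.1, 0.2]
gripper_width: 91.9
```

```bash
python3 pl.py; ls -t pics | head -2
```

```text
29.35 [523.4 320.4 195.8] [0.1 0.1 0.2] [[-0.954, -0.3, 0.0], [-0.3, 0.954, 0.0], [-0.0, 0.0, -1.0]]
wrist 229 ((519.312744140625, 320.2721862792969), (63.05681610107422, 78.71734619140625), 16.654409408569336) [2.26816000e-02 3.43596806e-03 4.19723455e+01]
scene 710 ((522.155029296875, 323.4542541503906), (68.04006958007812, 83.0662612915039), 16.33379364013672) [-5.23049067e-02 -1.20518859e-02  4.32729861e+01]
scene_2935.png
wrist_2935.png
```

View pics/scene_2935.png

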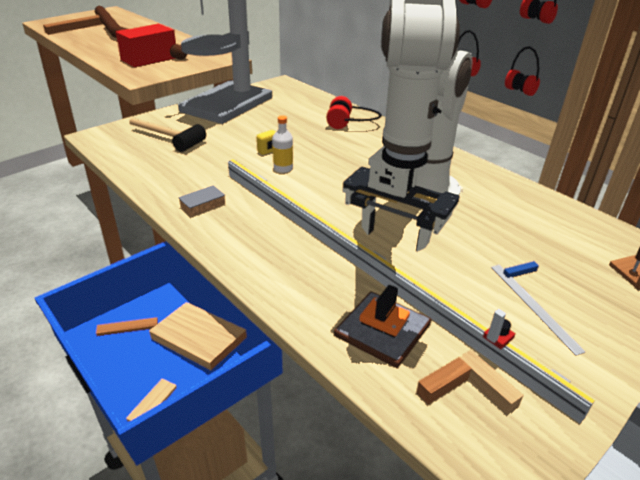

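Run:
```python
from h import *
p,d,K,di,R,t=cam('wrist'); P=cloud(d,K,di,R,t)
for lo,hi,n in((85,110,'handle'),(12,20,'standtop')):
    m=(P[...,2]>lo)&(P[...,2]<hi)&(np.hypot(P[...,0]-522,P[...,1]-320)<115)
    q=P[m];print(n,cv2.minAreaRect(q[:,:2].astype(np.float32)),np.median(q[:,2]))
p,d,K,di,R,t=cam('scene'); P=cloud(d,K,di,R,t)
for nm,x,y in(('sand',560,-325),('joint',530,530)):
    m=(P[...,2]>28)&(P[...,2]<40)&(np.hypot(P[...,0]-x,P[...,1]-y)<130);print(nm,P[m].mean(0))
m=(P[...,2]<-100)&(P[...,2]>-158)&(P[...,0]>690)&(P[...,0]<1030)&(P[...,1]<150)&(P[...,1]>-290);print('bin',P[m].mean(0))
print(close_job())
```

```text
handle ((520.5628051757812, 320.3245544433594), (56.349151611328125, 23.48328399658203), 16.89496612548828) 95.73834914174626
standtop ((506.5903625488281, 319.3623962402344), (190.0776824951172, 150.48904418945312), 13.192365646362305) 16.318896532608733
sand [ 560.76818434 -320.6798349    33.80705887]
joint [503.49137677 533.46535777  34.25970098]
bin [ 775.08896825  -45.87508928 -136.82641505]
the job is handed in; nothing more can be done
None
```

The offcut is in the blue scrap bin and the push block is back upright on its stand, released. I handed the job in at about 29.5 s of the 72 s allowed.

- **Slide:** the offcut went diagonally off the bench towards the bin's middle, with about 9–14 N on the sole in the readings. The offcut turned about 4° on the way. The sole crept about 11 mm forward on it, so I lifted once partway and set the block further back.
- **Final checks:**
  - The offcut lies in the bin in the last picture.
  - The handle top is at 95.7 mm, which is the stand's 16 mm plus the block's 80 mm, so the block is standing upright.
  - The gripper is open and about 9 cm clear of the block, with no force on the wrist.
  - The sanding block, joint sample and glue bottle look untouched.
- **What went wrong:**
  - My first grasp missed because I lifted before the slow fingers had shut. Nothing was disturbed, and I re-centred and gripped again.
  - The block pitched about 5° in the grip during the push, so I levelled it with the wrist before setting it down.
- **Disagreements:**
  - The scene camera gave a slight slope for the block's top that the wrist camera did not. I put that down to it seeing the block's side faces.
  - My last stand-top measurement came out 190 mm long instead of 150 mm, so I discounted it.

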